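Bind the sprayed sample boards on the post binder

TASK

Bind today's sprayed sample boards: draw the empty binder's red lock slide fully back, pull the binding post out and stand it in the wooden rest block, then stack every sample board lying on the table on the binder, painted side up, with the black cover board on top of them, squared up on the bed and all holes lined up over the bore. Pass the post back down through the whole stack until it stands fully down in the binder, then push the lock slide fully home; let nothing else on the table be knocked over or shifted.

Things in the scene. Friction and masses are not known exactly. Their poses are not given: they have to be found in the camera images.
- binder: fixed post binder, grey case with aluminium top plate, 285 long (x, -145 to +140 mm) x 100 wide (y) x 31 mm high; origin at its underside straight below the bore, z up. Boards lie on its flat top on the +x side of the bore, where an outline is scribed (x -20 to +130, y +-29 mm): a board's middle is 55 mm from the bore. The red lock knob is on the -x side
- socket (a point): mouth of the binder's 13 mm bore, at the top face, 31 mm above the table; the bore goes through the 8 mm top plate into the hollow case and, from 12 mm above the table down, through a lower guide of the same bore; the floor is 4 mm above the table
- lock (a joint): lock slide, m: 0 = drawn fully back (open stop, away from the bore), 0.030 = fully home (locked stop); rubs with about 2 N and stays where left. Inside the case it carries a fork that, home, takes the post by its neck. Unless it is open the fork blocks the bore and the post cannot go fully down; if the post is not fully down the fork strikes it and cannot go home
- lock_grip (a point): middle of the lock slide's red knob at gripping height, 53 mm above the table; the knob is 26 mm along the slide (binder x), 18 mm across and stands from 31.5 to 65.5 mm above the table. At binder x = -115 mm when open, -85 mm when locked: it moves to binder +x to lock
- post: loose steel binding post, 106 mm long, 90 g, locked in the binder at the start; origin: middle of its foot, z up to the head. Pointed foot (6 mm flat, 12 mm thick from 5 mm up), neck 8 mm thick from 10 to 18 mm, 12 mm shank to 76 mm, round brass head 26 mm in diameter from 76 to 106 mm. Fully down, its foot stands 4 mm and its head's underside 80 mm above the table, clear of the stack
- post_grip (a point): point on the post's axis, inside the head, 95 mm above the foot
- rest: fixed wooden block 85 x 70 x 45 mm with a 14.5 mm bore 38 mm deep with a thin brass rim in the middle of its top, empty at the start, to stand the post in (foot then 7 mm above the table); origin: middle of the underside
- cover: cover board, flat black panel 150 x 55 x 9 mm, about 65 g, with a 15 mm through hole with a bright rim, on the centre line 55 mm from the middle. Origin: middle of the underside; x runs along the length away from the hole (hole at x = -55 mm), z up
- cover_hole (a point): upper mouth of the cover board's hole, 9 mm above its underside
- board1: sprayed sample board, flat plywood panel 150 x 55 x 9 mm, about 55 g, red fading to white over bare plywood, with a 15 mm through hole in the bare end, on the centre line 55 mm from the middle. Origin: middle of the underside; x runs along the length away from the hole (hole at x = -55 mm), z up out of the painted face. Two to four of the four boards are there
- board1_hole (a point): upper mouth of that board's hole, 9 mm above its underside
- board2: sprayed sample board, flat plywood panel 150 x 55 x 9 mm, about 55 g, blue fading to white over bare plywood, with a 15 mm through hole in the bare end, on the centre line 55 mm from the middle. Origin: middle of the underside; x runs along the length away from the hole (hole at x = -55 mm), z up out of the painted face. Two to four of the four boards are there
- board2_hole (a point): upper mouth of that board's hole, 9 mm above its underside
- board3: sprayed sample board, flat plywood panel 150 x 55 x 9 mm, about 55 g, yellow fading to white over bare plywood, with a 15 mm through hole in the bare end, on the centre line 55 mm from the middle. Origin: middle of the underside; x runs along the length away from the hole (hole at x = -55 mm), z up out of the painted face. Two to four of the four boards are there
- board3_hole (a point): upper mouth of that board's hole, 9 mm above its underside
- board4: sprayed sample board, flat plywood panel 150 x 55 x 9 mm, about 55 g, green fading to white over bare plywood, with a 15 mm through hole in the bare end, on the centre line 55 mm from the middle. Origin: middle of the underside; x runs along the length away from the hole (hole at x = -55 mm), z up out of the painted face. Two to four of the four boards are there
- board4_hole (a point): upper mouth of that board's hole, 9 mm above its underside
- paint_white: white paint jar with black lid, 42 mm in diameter, 75 mm high; not part of the job. Origin: middle of the underside
- paint_cyan: blue paint bottle, 40 mm in diameter, 105 mm high; not part of the job. Origin: middle of the underside
- paint_orange: orange paint bottle, 40 mm in diameter, 105 mm high; not part of the job. Origin: middle of the underside
- mix_cup: clear mixing cup, 60 mm in diameter, 55 mm high; not part of the job. Origin: middle of the underside
- clean_pot: glass cleaning jar with steel lid, 72 mm in diameter, 90 mm high; not part of the job. Origin: middle of the underside
- tape: yellow roll of masking tape, 96 mm in diameter, 24 mm high, lying flat; not part of the job. Origin: middle of the underside
- brush: flat brush 180 mm long, lying; not part of the job. Origin: middle of the underside
Things that resemble listed ones, but are neither listed nor needed, are in the scene too. Of the things that look like the rest, the largest one is meant.

How it is judged (in metres and radians):
On the way, in this order (a step that is already met when the one before it is completed fails the run):
1. the lock slide is drawn fully back (value of joint lock below 0.003 m), for 0.2 s.
2. the post stands upright in the rest block (horizontal distance between post and rest below 0.008 m and height (world z) of post below 0.015 m and angle between post's own z axis and vertical below 0.15 rad), for 0.2 s.
3. all boards and on top the cover are stacked on the binder, holes over the bore (horizontal distance between each of board1_hole, board2_hole, board3_hole, board4_hole, cover_hole and socket below 0.008 m and height (world z) of board1 between 0.028 and 0.072 m and angle between each of board1, board2, board3, board4, cover's own z axis and vertical below 0.1 rad and x of each of board1, board2, board3, board4, cover in the frame of binder above 0.04 m and height (world z) of board2 between 0.028 and 0.072 m and height (world z) of board3 between 0.028 and 0.072 m and height (world z) of board4 between 0.028 and 0.072 m and height (world z) of cover between 0.028 and 0.072 m and z of cover_hole in the frame of board1 above 0.012 m and z of cover_hole in the frame of board2 above 0.012 m and z of cover_hole in the frame of board3 above 0.012 m and z of cover_hole in the frame of board4 above 0.012 m), for 0.2 s.
4. the post stands fully down in the binder, through the whole stack (z of post in the frame of binder below 0.008 m and horizontal distance between post and socket below 0.004 m and angle between each of post, board1, board2, board3, board4, cover's own z axis and vertical below 0.1 rad and horizontal distance between each of board1_hole, board2_hole, board3_hole, board4_hole, cover_hole and socket below 0.006 m and height (world z) of board1 between 0.028 and 0.072 m and x of each of board1, board2, board3, board4, cover in the frame of binder above 0.04 m and height (world z) of board2 between 0.028 and 0.072 m and height (world z) of board3 between 0.028 and 0.072 m and height (world z) of board4 between 0.028 and 0.072 m and height (world z) of cover between 0.028 and 0.072 m and z of cover_hole in the frame of board1 above 0.012 m and z of cover_hole in the frame of board2 above 0.012 m and z of cover_hole in the frame of board3 above 0.012 m and z of cover_hole in the frame of board4 above 0.012 m), for 0.2 s.
5. the lock slide is pushed fully home (value of joint lock above 0.027 m), for 0.2 s.
At the end, for the whole second after the job is handed in: Boards and cover flat on the bed, painted side up, within 0.15 rad of the binder's axis, holes within 6 mm of the bore's axis, cover on top; post upright in the bore, foot within 4 mm of the case floor; lock slide within 3 mm of its home stop; all at rest (all of step 4 and angle between the x axis of each of board1, board2, board3, board4, cover and the x axis of binder, either way round below 0.15 rad and linear speed of each of board1, board2, board3, board4, cover, post below 0.02 m/s and value of joint lock above 0.027 m); the robot touches nothing.
It fails at once if a bystander was knocked over or shifted by more than 6 cm (distance of any of paint_white, paint_cyan, paint_orange, mix_cup, clean_pot, tape, brush from where it was at the start of the episode above 0.06 m or angle between any of paint_white, paint_cyan, paint_orange, mix_cup, clean_pot, tape, brush's own z axis and vertical above 0.6 rad).
Of board1, board2, board3, board4 only 2 to 4 are there at a start; the rules pass over those that are not, and their reading is None.
At some moment in a run one of board1, board2, board3, board4, cover may be knocked a few centimetres aside while the robot is not near it.
It also fails if it takes over 210 s, if anything falls off the work surface, if the arm or the gripper's body presses on something with over 40 N, if the wrist force passes 120 N, or if a joint passes its speed limit or range.

ROBOT

A 6-joint arm with a two-finger parallel gripper is mounted at the origin on the work surface. World frame = base frame: x ahead of the robot, y to its left, z up, the work surface at z = 0. Lengths are in mm, angles in degrees, forces in N, time in s.
With the tool pointing down it reaches from about 425 to 925 mm from the base axis. Payload 12.5 kg.
Tool frame: the origin (TCP) lies between the finger pads; the fingertips stand 11 mm ahead of it and the grasp point (between the pads) lies 8 mm behind it; z points along the fingers, y is the direction in which the jaws open and shut (so a half turn about z gives the same grasp; the last joint's range is limited). The gripper opens to 85 mm and grips with 20 to 120 N. Pads are 22 mm wide; open, the fingers measure 114 mm over their backs; the gripper's body (76 mm by 85 mm) begins 54 mm behind the grasp point. The pads swing forward as they close: fully open they stand 13 mm farther back than shut.
Start: joints at [-79.561, 28.126, 89.318, -0, 62.55, -6.05], TCP at [177.424, -599.303, 242.327] pointing down, gripper open.
Joint ranges: [-177.58, 177.58], [-47.91, 125.51], [2.72, 160], [-65.01, 245.01], [3.68, 167.84], [-153.87, 153.87]. Speed limits (degrees/s): [127.2, 127.2, 159.86, 180, 180, 180].

INTERFACE

Orientations are given as [roll, pitch, yaw] about the fixed x, y, z axes, in that order (R = Rz(yaw) Ry(pitch) Rx(roll)).
In Python, from plant import manip gives the robot as it stands.
- The arm moves only by the shell command python3 -m inch 'ROWS' [FORCE]. ROWS is JSON, a list that holds one entry, the list of rows, each a list of 7 numbers: the shift along the tool's x, y, z in m, then the turn, a rotation vector about the tool's x, y, z in rad, then the finger opening in m, from 0 to 0.0854. In form: [[[tx, ty, tz, wx, wy, wz, claw], ...]]. A call has 1 to 20 rows; each row is the pose to reach, as a shift and turn from the pose commanded when the call began, along the tool's axes at that moment; what a row does not reach only later rows make up. A row lasts 1/12 s, in which the tool goes at most 41.7 mm and 7.16 degrees, less where a joint would pass 70% of its speed; a pose out of reach is approached as far as the arm can. A call with a gripper value outside its range is refused whole. The fingers move at their own pace and stop on an object; FORCE is the grip in N (left out, the last holds). Time passes only in rows, so rows that repeat a pose let the fingers close. It gives the time, the measured TCP pose, the force and the opening at its end, in the units of the state.
- manip.sense(): the state, without advancing time (a new reading comes with each control period).
- manip.snapshot(name): name is "side" or "top"; returns a dict with "color" (384x512x3 uint8, blue, green, red), "fx", "fy", "cx", "cy" (pixels), "extrinsics" (4x4, takes a point from world to camera coordinates). Camera axes: x right, y down, z forward; pixel columns grow to the right and rows downward; lengths in mm; the calibration is good to about 2 mm. A picture is of the moment at which its call begins. There is no depth.
- manip.sign_off(): hands the job in, once; it reports no verdict.
The state is a dict: "time_s": time; "joints": joint angles; "joint_vel": joint speeds; "joint_efforts": joint torques, N m; "eef_pos": TCP position; "tcp_rot": TCP orientation; "ft_force": force on the tool from outside, world axes, zero at the start; "torque": the same for the moment, N m; "opening": opening from 0.0 (shut) to 1.0 (fully open).
Only numpy, scipy, OpenCV 4.12 (cv2) and the standard library are available. Lean on these libraries where they do the work, as an engineer would, in place of code of your own. Each camera call takes 0.05 s, during which the arm holds its last target. There are 200 camera calls.

## Working session

There is one attempt and no reset: what is moved stays moved. The work goes in short steps, Python scripts to look and compute and a shell command to move; the robot and the scene stay as the last step left them, time stands still between calls to the robot, and variables do not carry over. Pictures are saved under pics/ and viewed, about 12 in all and at most 16, crops included, and the job is handed in when it is done.

```bash
ls; mkdir -p pics
python3 - <<'E'
from plant import manip
import cv2,numpy as np
s=manip.sense();print(s)
for n in("side","top"):
    d=manip.snapshot(n);cv2.imwrite(f"pics/{n}0.png",d["color"]);print(n,d["fx"],d["fy"],d["cx"],d["cy"],np.round(d["extrinsics"],4).tolist())
E
```

```text
pics
{'time_s': 0.0, 'joints': array([-7.95594987e+01,  2.81648776e+01,  8.93505091e+01,  1.43522060e-03,
        6.25492362e+01, -6.05181403e+00]), 'joint_vel': array([-0.05764753, -0.02245865,  0.10584684, -0.06528446,  0.10169015,
       -0.01362264]), 'joint_efforts': array([-1.85225348e-03, -6.18454814e+01, -2.61592501e+01, -1.90448709e-04,
        4.20180659e-03,  4.71251965e-06]), 'eef_pos': array([ 177.4026039 , -599.06966286,  241.71750877]), 'tcp_rot': array([-1.79935871e+02, -8.07882827e-03,  1.64916485e+01]), 'ft_force': array([1.27255849, 0.32676501, 0.51104139]), 'torque': array([ 0.0018232 , -0.00289882,  0.01154713]), 'opening': 1.0008318892113592}
side 401.28696102426454 401.28696102426454 262.5022965260525 183.14957363824377 [[-0.9104, -0.4136, 0.0146, 507.0615], [-0.289, 0.6101, -0.7378, 208.5236], [0.2962, -0.6758, -0.6749, 1167.6518], [0.0, 0.0, 0.0, 1.0]]
top 351.05356036267335 351.05356036267335 253.10063013273003 191.16166945987618 [[0.0179, -0.9997, -0.014, 20.3492], [-0.9816, -0.0149, -0.1902, 556.2234], [0.1899, 0.0171, -0.9817, 907.885], [0.0, 0.0, 0.0, 1.0]]
```

View pics/top0.png

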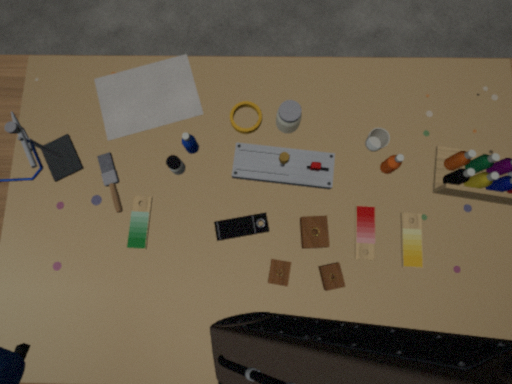

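View pics/side0.png

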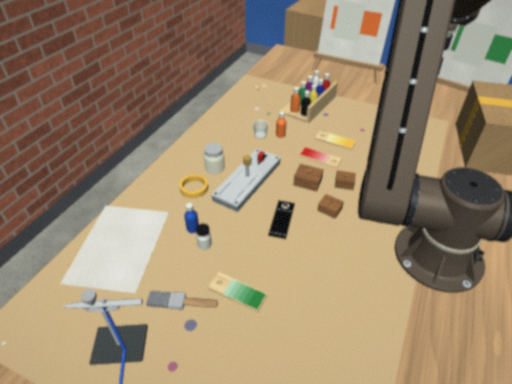

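The top view shows the binder at about (284,166), the knob at (316,166), the post head at (284,157) and the rest at (315,231). The cover is at (242,226), with green at (139,222), red at (366,232) and yellow at (412,240). The side view shows the same things, but the arm hides part of the table near the base.

```bash
cat > h.py <<'E'
import numpy as np,cv2
from plant import manip
from scipy.spatial.transform import Rotation as R
def P(d): return np.array([[d["fx"],0,d["cx"]],[0,d["fy"],d["cy"]],[0,0,1]])@np.array(d["extrinsics"])[:3]
def plane(d,uv,z):
    p=P(d); H=np.c_[p[:,0],p[:,1],p[:,2]*z+p[:,3]]
    q=np.linalg.solve(H,[uv[0],uv[1],1]); return q[:2]/q[2]
def tri(a,ua,b,ub):
    x=cv2.triangulatePoints(P(a),P(b),np.float64(ua).reshape(2,1),np.float64(ub).reshape(2,1)).ravel(); return x[:3]/x[3]
def proj(d,x):
    q=P(d)@np.r_[x,1]; return q[:2]/q[2]
def blobs(mask,mn=25):
    n,_,st,c=cv2.connectedComponentsWithStats(mask.astype(np.uint8)); return [(st[i,4],c[i].round(1),st[i,:4]) for i in range(1,n) if st[i,4]>=mn]
def go(x,y,z,yaw):
    "shift & turn in tool axes from the measured pose to a world tool-down pose"
    s=manip.sense(); A=R.from_euler('xyz',s["tcp_rot"],degrees=True); B=R.from_euler('xyz',[180,0,yaw],degrees=True)
    t=A.inv().apply(np.array([x,y,z])-s["eef_pos"])/1000; w=(A.inv()*B).as_rotvec()
    print("go",np.round(t,4),np.round(w,3),"rows>=",np.ceil(max(np.linalg.norm(t)/.0417,np.linalg.norm(w)/.125)))
E
python3 - <<'E'
import cv2
t=cv2.imread("pics/top0.png");s=cv2.imread("pics/side0.png")
cv2.imwrite("pics/topz.png",cv2.resize(t[140:290,120:440],None,fx=2.5,fy=2.5,interpolation=cv2.INTER_CUBIC))
cv2.imwrite("pics/sidez.png",cv2.resize(s[110:320,200:365],None,fx=2.8,fy=2.8,interpolation=cv2.INTER_CUBIC))
from h import *
for n,i in(("top",t),("side",s)):
    h=cv2.cvtColor(i,cv2.COLOR_BGR2HSV);H,S,V=cv2.split(h)
    for c,m in(("red",((H<6)|(H>174))&(S>170)&(V>90)),("yellow",(H>22)&(H<33)&(S>170)&(V>120)),("green",(H>40)&(H<85)&(S>120)),("blue",(H>95)&(H<130)&(S>120)),("dark",V<45),("wood",(H<18)&(S>110)&(V<125)&(V>40))):
        print(n,c,[(a,*p,*b) for a,p,b in blobs(m)][:12])
E
```

```text
top red [(np.int32(43), np.float64(315.4), np.float64(165.1), np.int32(311), np.int32(163), np.int32(10), np.int32(5)), (np.int32(246), np.float64(365.2), np.float64(213.8), np.int32(357), np.int32(207), np.int32(17), np.int32(16))]
top yellow [(np.int32(69), np.float64(412.6), np.float64(254.3), np.int32(404), np.int32(251), np.int32(17), np.int32(10))]
top green [(np.int32(228), np.float64(479.4), np.float64(163.2), np.int32(466), np.int32(155), np.int32(27), np.int32(16)), (np.int32(232), np.float64(136.3), np.float64(239.5), np.int32(128), np.int32(232), np.int32(17), np.int32(16))]
top blue [(np.int32(152), np.float64(190.2), np.float64(144.7), np.int32(182), np.int32(136), np.int32(16), np.int32(17)), (np.int32(105), np.float64(26.7), np.float64(169.7), np.int32(0), np.int32(142), np.int32(42), np.int32(39)), (np.int32(239), np.float64(501.0), np.float64(184.1), np.int32(487), np.int32(176), np.int32(25), np.int32(15)), (np.int32(673), np.float64(10.0), np.float64(366.8), np.int32(0), np.int32(348), np.int32(24), np.int32(36))]
top dark [(np.int32(29), np.float64(16.9), np.floa
[... 5839 characters left out ...]
int32(163), np.int32(0), np.int32(15), np.int32(7)), (np.int32(99), np.float64(181.2), np.float64(5.5), np.int32(174), np.int32(0), np.int32(15), np.int32(13)), (np.int32(61), np.float64(204.7), np.float64(2.9), np.int32(200), np.int32(0), np.int32(12), np.int32(8)), (np.int32(52), np.float64(232.2), np.float64(4.3), np.int32(227), np.int32(0), np.int32(11), np.int32(10)), (np.int32(366), np.float64(48.3), np.float64(13.6), np.int32(32), np.int32(3), np.int32(34), np.int32(22)), (np.int32(140), np.float64(151.9), np.float64(9.6), np.int32(143), np.int32(2), np.int32(19), np.int32(16)), (np.int32(68), np.float64(213.3), np.float64(7.2), np.int32(208), np.int32(2), np.int32(12), np.int32(12))]
```

View pics/topz.png

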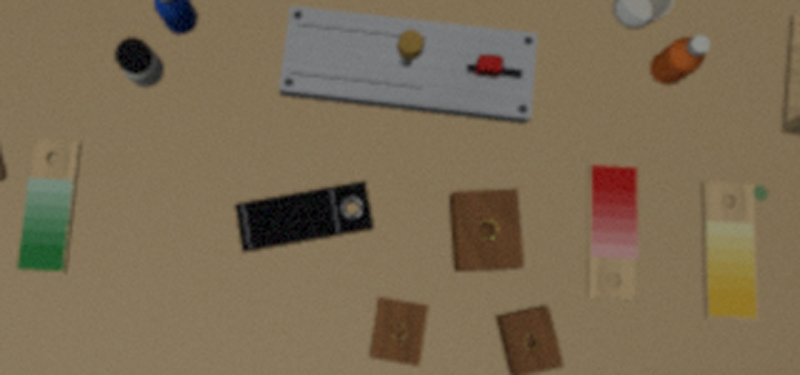

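View pics/sidez.png

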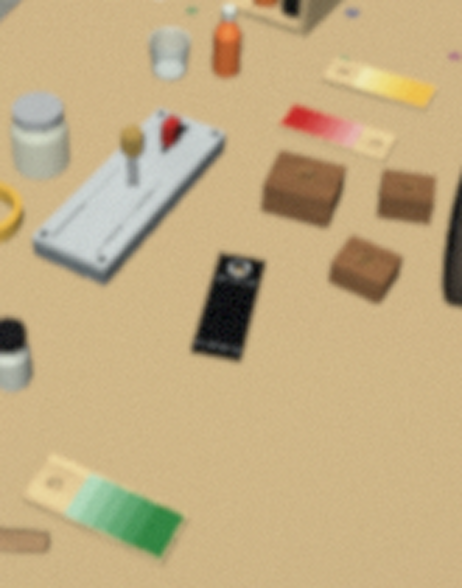

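```bash
cat > m1.py <<'E'
from h import *
T=manip.snapshot("top");S=manip.snapshot("side")
t=lambda X,Y:np.array([120-.3+X/2.5,140-.3+Y/2.5]); s=lambda X,Y:np.array([200-.32+X/2.8,110-.32+Y/2.8])
def bl(d,c,r,f):
    u,v=np.int32(np.round(c)); i=d["color"][v-r:v+r+1,u-r:u+r+1]; h=cv2.cvtColor(i,cv2.COLOR_BGR2HSV).astype(int); m=f(h[...,0],h[...,1],h[...,2],i.astype(int))
    b=max(blobs(m,3),key=lambda q:q[0]); return b[1]+[u-r,v-r],b[0]
for n,f,a,b in (("head",lambda H,S,V,i:(H>12)&(H<28)&(S>100),t(410,44),s(131,140)),("knob",lambda H,S,V,i:((H<8)|(H>172))&(S>110),t(489,66),s(171,131))):
    pa,na=bl(T,a,9,f);pb,nb=bl(S,b,11,f);x=tri(T,pa,S,pb);print(n,pa,na,pb,nb,x.round(1),"reproj",(proj(T,x)-pa).round(2),(proj(S,x)-pb).round(2))
print("clicks")
for n,a,b in(("head",t(410,42),s(132,138)),("scrA",t(297,15),s(43,234)),("scrB",t(289,83),s(102,258)),("scrC",t(528,41),s(160,115)),("scrD",t(522,109),s(213,134)),("rest",t(487,230),s(306,173)),("cover",t(351,208),s(239,268)),("red",t(613,281),s(375,143)),("yel",t(729,201),s(345,72)),("grn",t(54,157),s(55,484))):
    x=tri(T,a,S,b);print(n,x.round(1),(proj(T,x)-a).round(2),(proj(S,x)-b).round(2))
sc=np.array([plane(T,t(*q),31) for q in((297,15),(289,83),(528,41),(522,109))]);print(sc.round(1))
d=sc[:2].mean(0)-sc[2:].mean(0);print("binder x yaw",np.degrees(np.arctan2(d[1],d[0])),"ctr",sc.mean(0))
print("rest z45 top",plane(T,t(487,230),45))
E
python3 m1.py
```

```text
head [283.8 157.4] 77 [246.2 159.1] 64 [640.5 -51.1  97.1] reproj [-0.04 -0.18] [0.11 0.04]
knob [315.2 165.6] 75 [260.4 156.3] 47 [ 631.5 -142.6   46.5] reproj [0.08 0.35] [-0.21 -0.06]
clicks
head [640.2 -51.2  98.4] [0.16 0.69] [-0.41 -0.14]
scrA [693.3  74.4  28.3] [0.03 0.12] [-0.08 -0.03]
scrB [612.5  81.5  29.8] [-0.   -0.02] [0.01 0.  ]
scrC [ 667.2 -191.2   24.9] [-0.   -0.01] [0.01 0.  ]
scrD [ 587.2 -182.    27.1] [-0.04 -0.18] [0.11 0.03]
rest [ 447.7 -137.6   47.3] [0.06 0.27] [-0.17 -0.03]
cover [473.4   8.9   7.2] [0.03 0.15] [-0.1  -0.02]
red [ 398.3 -282.9    4.1] [-0.04 -0.17] [0.1  0.01]
yel [ 486.2 -417.4    4.2] [0.23 1.03] [-0.57 -0.09]
grn [526.3 351.4   3.6] [0.08 0.34] [-0.28 -0.09]
[[ 692.8   74.4]
 [ 612.1   81.4]
 [ 665.3 -190. ]
 [ 585.9 -181.3]]
binder x yaw 84.1803904528169 ctr [639.01427464 -53.89316753]
rest z45 top [ 448.6567307  -137.83296576]
```

```bash
python3 -c "
from h import *
go(631.5,-141,140,84.2)"
```

```text
go [ 0.5655 -0.3103  0.1022] [-1.000e-03 -0.000e+00 -1.182e+00] rows>= 16.0
```

```bash
python3 -m inch '[[[0.566,-0.310,0,0,0,-1.182,0.05],[0.566,-0.310,0,0,0,-1.182,0.05],[0.566,-0.310,0,0,0,-1.182,0.05],[0.566,-0.310,0,0,0,-1.182,0.05],[0.566,-0.310,0,0,0,-1.182,0.05],[0.566,-0.310,0,0,0,-1.182,0.05],[0.566,-0.310,0,0,0,-1.182,0.05],[0.566,-0.310,0,0,0,-1.182,0.05],[0.566,-0.310,0,0,0,-1.182,0.05],[0.566,-0.310,0,0,0,-1.182,0.05],[0.566,-0.310,0,0,0,-1.182,0.05],[0.566,-0.310,0,0,0,-1.182,0.05],[0.566,-0.310,0,0,0,-1.182,0.05],[0.566,-0.310,0,0,0,-1.182,0.05],[0.566,-0.310,0,0,0,-1.182,0.05],[0.566,-0.310,0,0,0,-1.182,0.05],[0.566,-0.310,0.1,0,0,-1.182,0.05],[0.566,-0.310,0.1,0,0,-1.182,0.05],[0.566,-0.310,0.1,0,0,-1.182,0.05],[0.566,-0.310,0.1,0,0,-1.182,0.05]]]' 30
python3 - <<'E'
from h import *
print(manip.sense()["joints"].round(1),manip.sense()["ft_force"])
go(631.5,-141,46,84.2)
T=manip.snapshot("top");S=manip.snapshot("side")
cv2.imwrite("pics/a.png",np.hstack([cv2.resize(S["color"][100:230,180:340],None,fx=2.5,fy=2.5,interpolation=2),cv2.resize(T["color"][95:225,230:390],None,fx=2.5,fy=2.5,interpolation=2)]))
E
```

```text
time_s: 1.87
eef_pos: [630.4, -140.6, 137.7]
tcp_rot: [-179.6, -0.1, 84.2]
ft_force: [0.4, 0.4, 0.4]
opening: 0.584
[-18.4  36.3  91.8  -0.   52.3 -12.7] [0.38786862 0.42693393 0.40261933]
go [-0.0004  0.0018  0.0917] [-0.007 -0.002  0.001] rows>= 3.0
```

View pics/a.png

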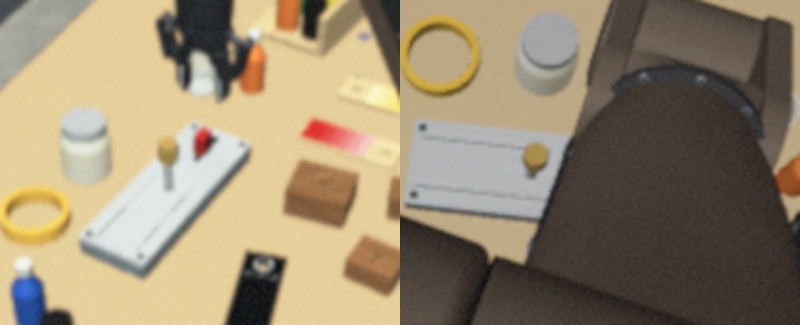

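The side view shows the gripper above the knob, clear of the jar and the bottle. I descend, grip and pull back.

```bash
python3 -m inch '[[[0,0.001,0.03,-0.006,0,0,0.05],[0,0.001,0.06,-0.006,0,0,0.05],[0,0.001,0.0915,-0.006,0,0,0.05],[0,0.001,0.0915,-0.006,0,0,0.05],[0,0.001,0.0915,-0.006,0,0,0.05],[0,0.001,0.0915,-0.006,0,0,0.01],[0,0.001,0.0915,-0.006,0,0,0.01],[0,0.001,0.0915,-0.006,0,0,0.01],[0,0.001,0.0915,-0.006,0,0,0.01],[0,0.001,0.0915,-0.006,0,0,0.01],[0,0.001,0.0915,-0.006,0,0,0.01]]]' 30
```

```text
time_s: 2.88
eef_pos: [631.6, -141.4, 53.5]
tcp_rot: [179.8, 0.0, 84.2]
ft_force: [-14.9, 0.6, 14.6]
opening: 0.206
```

```bash
python3 -m inch '[[[-0.008,0,0,0,0,0,0.01],[-0.016,0,0,0,0,0,0.01],[-0.022,0,0,0,0,0,0.01],[-0.026,0,0,0,0,0,0.01],[-0.029,0,0,0,0,0,0.01],[-0.032,0,0,0,0,0,0.01],[-0.032,0,0,0,0,0,0.01],[-0.032,0,0,0,0,0,0.01]]]'
```

```text
time_s: 3.55
eef_pos: [628.8, -167.6, 53.0]
tcp_rot: [179.9, -0.4, 84.2]
ft_force: [-6.5, 38.5, 15.7]
opening: 0.202
```

```bash
python3 -m inch '[[[0.004,0,0,0,0,0,0.01],[0.004,0,0,0,0,0,0.05],[0.004,0,0,0,0,0,0.05],[0.004,0,0,0,0,0,0.05],[0.004,0,0,0,0,0,0.05],[0.004,0,0,0,0,0,0.05],[0.004,0,0,0,0,0,0.05]]]'
python3 - <<'E'
from h import *
print(manip.sense()["joints"].round(1),manip.sense()["ft_force"])
go(640.5,-51.2,150,84.2)
S=manip.snapshot("side")
cv2.imwrite("pics/b.png",cv2.resize(S["color"][90:240,180:360],None,fx=4,fy=4,interpolation=2))
E
```

```text
time_s: 4.13
eef_pos: [630.4, -169.7, 50.9]
tcp_rot: [179.6, 0.0, 84.2]
ft_force: [0.1, 0.2, -0.1]
opening: 0.577
[-20.9  43.   94.2   0.1  42.5 -15.2] [ 0.0871312   0.20643269 -0.08581571]
go [ 0.1189 -0.0013 -0.0992] [ 0.006  0.    -0.   ] rows>= 4.0
```

View pics/b.png

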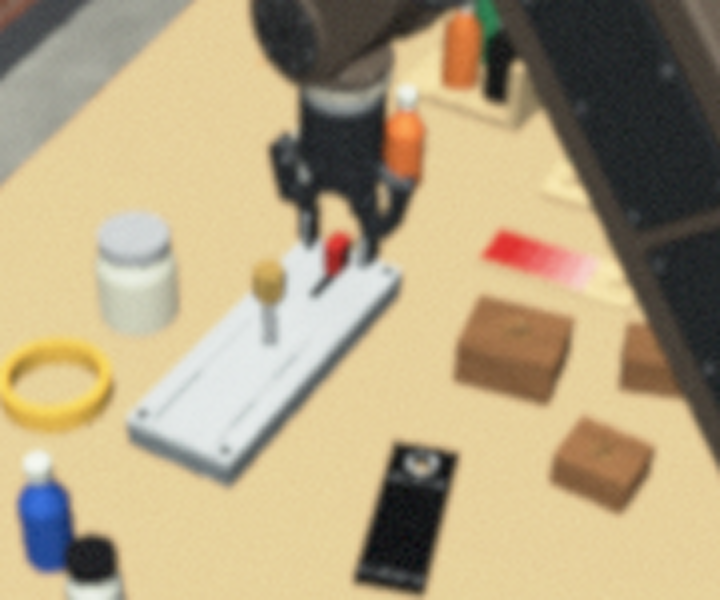

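The knob now stands well back, with the slot showing on its bore side at about (322,285) in the crop, and nothing else has moved. Next is the post head, gripped once in each direction to locate the bore axis.

```bash
python3 -m inch '[[[0,0,-0.04,0,0,0,0.07],[0,0,-0.08,0,0,0,0.07],[0.02,0,-0.102,0.006,0,0,0.07],[0.06,-0.001,-0.102,0.006,0,0,0.07],[0.1,-0.001,-0.102,0.006,0,0,0.07],[0.119,-0.001,-0.102,0.006,0,0,0.07],[0.119,-0.001,-0.102,0.006,0,0,0.07],[0.119,-0.001,-0.08,0.006,0,0,0.07],[0.119,-0.001,-0.06,0.006,0,0,0.07],[0.119,-0.001,-0.042,0.006,0,0,0.07],[0.119,-0.001,-0.042,0.006,0,0,0.07],[0.119,-0.001,-0.042,0.006,0,0,0.07]]]'
python3 -m inch '[[[0,0,0,0,0,0,0.015],[0,0,0,0,0,0,0.015],[0,0,0,0,0,0,0.015],[0,0,0,0,0,0,0.015],[0,0,0,0,0,0,0.015],[0,0,0,0,0,0,0.015],[0,0,0,0,0,0,0.015]]]' 40
python3 -c "
from h import *
s=manip.sense();print(s['ft_force'],s['eef_pos'])"
```

```text
time_s: 5.18
eef_pos: [640.8, -51.6, 92.2]
tcp_rot: [-179.9, 0.0, 84.2]
ft_force: [1.1, -0.2, -0.3]
opening: 0.818
time_s: 5.77
eef_pos: [641.4, -50.9, 93.8]
tcp_rot: [179.9, 0.0, 84.2]
ft_force: [-1.8, 0.2, 7.0]
opening: 0.293
[-1.81527031  0.23374473  7.0388422 ] [641.40616663 -50.9293136   93.78197264]
```

```bash
python3 -m inch '[[[0,0,0,0,0,0,0.07],[0,0,0,0,0,0,0.07],[0,0,0,0,0,0,0.07],[0,0,0,0,0,0,0.07],[0,0,0,0,0,1.571,0.07],[0,0,0,0,0,1.571,0.07],[0,0,0,0,0,1.571,0.07],[0,0,0,0,0,1.571,0.07],[0,0,0,0,0,1.571,0.07],[0,0,0,0,0,1.571,0.07],[0,0,0,0,0,1.571,0.07],[0,0,0,0,0,1.571,0.07],[0,0,0,0,0,1.571,0.07],[0,0,0,0,0,1.571,0.07],[0,0,0,0,0,1.571,0.07],[0,0,0,0,0,1.571,0.07],[0,0,0,0,0,1.571,0.07],[0,0,0,0,0,1.571,0.07],[0,0,0,0,0,1.571,0.07]]]'
python3 -m inch '[[[0,0,0,0,0,0,0.015],[0,0,0,0,0,0,0.015],[0,0,0,0,0,0,0.015],[0,0,0,0,0,0,0.015],[0,0,0,0,0,0,0.015],[0,0,0,0,0,0,0.015],[0,0,0,0,0,0,0.015]]]' 60
python3 -c "
from h import *
s=manip.sense();print(s['ft_force'],s['eef_pos'])"
```

```text
time_s: 7.35
eef_pos: [641.1, -50.8, 92.7]
tcp_rot: [180.0, 0.0, -5.6]
ft_force: [-0.4, -0.3, -0.2]
opening: 0.82
time_s: 7.93
eef_pos: [641.1, -50.8, 93.0]
tcp_rot: [180.0, -0.0, -5.8]
ft_force: [-0.5, 0.6, 3.4]
opening: 0.288
[-0.52339543  0.62827146  3.3843978 ] [641.14325772 -50.81503739  92.95097456]
```

```bash
python3 -m inch '[[[0,0,-0.015,0,0,0,0.015],[0,0,-0.045,0,0,0,0.015],[0,0,-0.085,0,0,0,0.015],[0,0,-0.085,0,0,0,0.015],[0,0,-0.085,0,0,0,0.015]]]'
python3 -c "
from h import *
s=manip.sense();print(s['ft_force'],s['eef_pos']);go(448.7,-137.5,178,-5.8);go(448.7,-137.5,97,-5.8)"
```

```text
time_s: 8.35
eef_pos: [641.7, -51.0, 179.7]
tcp_rot: [180.0, -0.2, -5.8]
ft_force: [0.0, 1.0, -0.5]
opening: 0.283
[ 0.04059385  1.039551   -0.49647183] [641.71766746 -50.97761121 179.72289244]
go [-0.1833  0.1056  0.0011] [ 0.    -0.004  0.   ] rows>= 6.0
go [-0.1836  0.1055  0.0821] [ 0.    -0.004  0.   ] rows>= 6.0
```

```bash
python3 -m inch '[[[-0.035,0.020,0,0,0,0,0.015],[-0.07,0.040,0,0,0,0,0.015],[-0.105,0.06,0,0,0,0,0.015],[-0.140,0.08,0,0,0,0,0.015],[-0.170,0.098,0,0,0,0,0.015],[-0.183,0.1055,0,0,0,0,0.015],[-0.183,0.1055,0,0,0,0,0.015],[-0.183,0.1055,0,0,0,0,0.015],[-0.183,0.1055,0.02,0,0,0,0.015],[-0.183,0.1055,0.03,0,0,0,0.015],[-0.183,0.1055,0.03,0,0,0,0.015]]]'
python3 - <<'E'
from h import *
s=manip.sense();print(s['ft_force'],s['eef_pos'])
go(448.7,-137.5,97,-5.8)
S=manip.snapshot("side")
cv2.imwrite("pics/c.png",cv2.resize(S["color"][100:240,250:400],None,fx=4,fy=4,interpolation=2))
E
```

```text
time_s: 9.27
eef_pos: [448.4, -136.6, 145.6]
tcp_rot: [-179.9, 0.2, -5.8]
ft_force: [-0.9, 1.2, -0.9]
opening: 0.284
[-0.87591332  1.22229505 -0.86123377] [ 448.36041687 -136.63448105  145.63144491]
go [0.0006 0.0009 0.0486] [-0.001  0.003  0.001] rows>= 2.0
```

View pics/c.png

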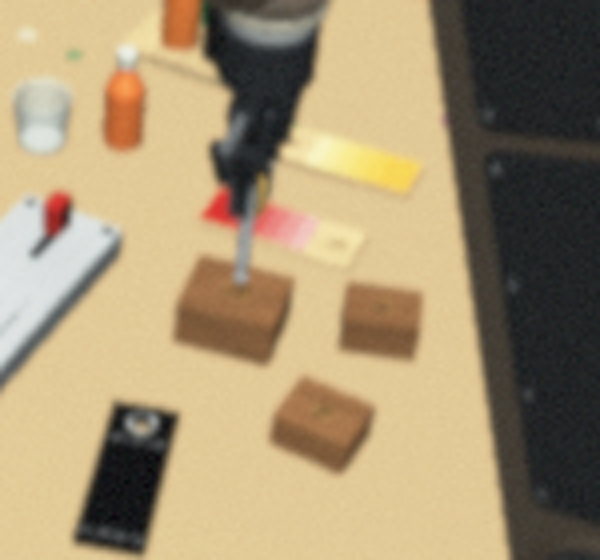

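The post hangs upright, with its foot at (240,280) in the crop, just over the rest's bore. I lower it.

```bash
python3 -m inch '[[[0,0.001,0.012,0,0,0,0.015],[0,0.001,0.022,0,0,0,0.015],[0,0.001,0.032,0,0,0,0.015],[0,0.001,0.042,0,0,0,0.015],[0,0.001,0.048,0,0,0,0.015],[0,0.001,0.048,0,0,0,0.015],[0,0.001,0.048,0,0,0,0.015]]]'
python3 -c "
from h import *
s=manip.sense();print(s['ft_force'],s['eef_pos'])"
```

```text
time_s: 9.9
eef_pos: [448.9, -138.3, 100.0]
tcp_rot: [180.0, -0.0, -5.8]
ft_force: [2.4, 0.8, -3.7]
opening: 0.282
[ 2.36773355  0.75380289 -3.69181387] [ 448.91126021 -138.25836173   99.95160107]
```

```bash
python3 -m inch '[[[0,0,0.003,0,0,0,0.015],[0,0,0.003,0,0,0,0.015],[0,0,0.001,0,0,0,0.07],[0,0,0.001,0,0,0,0.07],[0,0,0.001,0,0,0,0.07],[0,0,0.001,0,0,0,0.07],[0,0,-0.001,0,0,0,0.07],[0,0,-0.04,0,0,0,0.07],[0,0,-0.08,0,0,0,0.085],[0,0,-0.12,0,0,0,0.085],[0,0,-0.12,0,0,0,0.085]]]'
python3 - <<'E'
from h import *
s=manip.sense();print(s['ft_force'],s['eef_pos'],s['joints'].round(0))
T=manip.snapshot("top");S=manip.snapshot("side")
cv2.imwrite("pics/t1.png",T["color"]);cv2.imwrite("pics/s1.png",S["color"])
cv2.imwrite("pics/d.png",np.hstack([cv2.resize(S["color"][60:360,160:400],None,fx=1.6,fy=1.6,interpolation=2),cv2.resize(T["color"][120:384,180:440],(400,480),interpolation=2)]))
E
```

```text
time_s: 10.82
eef_pos: [450.1, -139.1, 226.2]
tcp_rot: [179.8, -0.5, -5.8]
ft_force: [0.2, 0.7, -0.1]
opening: 0.999
[ 0.18902235  0.72586556 -0.12851593] [ 450.07705823 -139.10145202  226.16074531] [-25.  17. 112.  -0.  51.  71.]
```

View pics/d.png

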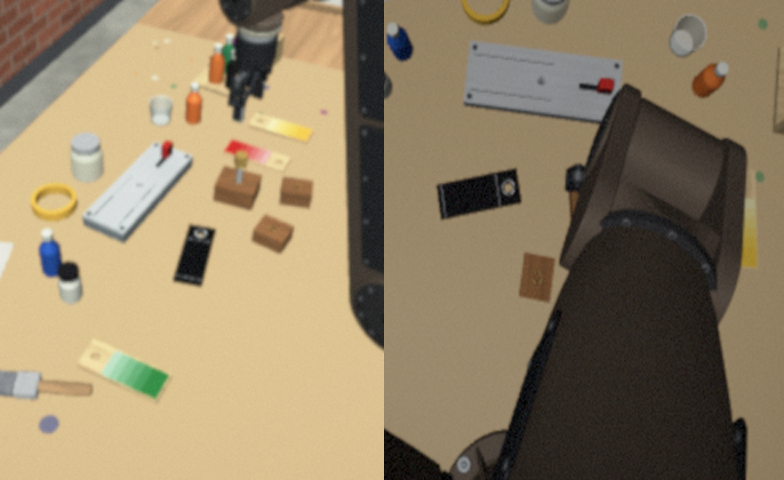

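```bash
cat > m2.py <<'E'
from h import *
import sys
B=dict(green=(139,222),cover=(242,226),red=(366,232),yellow=(412,240))
def meas(d,img,names,seeds=B,z=9):
    img=cv2.GaussianBlur(img,(3,3),0).astype(float)
    for n in names:
        u,v=seeds[n];r=42;x0,y0=max(0,u-r),max(0,v-r);w=img[y0:y0+2*r,x0:x0+2*r]
        tab=np.median(w.reshape(-1,3),0); D=np.linalg.norm(w-tab,axis=2)
        m=(D>14).astype(np.uint8);m=cv2.morphologyEx(m,cv2.MORPH_CLOSE,np.ones((5,5)));m=cv2.morphologyEx(m,cv2.MORPH_OPEN,np.ones((5,5)))
        k,l,st,c=cv2.connectedComponentsWithStats(m); j=l[v-y0,u-x0]; ct=cv2.findContours((l==j).astype(np.uint8),0,1)[0][0].reshape(-1,2)+[x0,y0]
        W=np.array([plane(d,p,z) for p in ct]); rc=cv2.minAreaRect(np.float32(W)); bx=cv2.boxPoints(rc);e=bx[1]-bx[0];f=bx[2]-bx[1];g=e if np.linalg.norm(e)>np.linalg.norm(f) else f
        print(n,st[j,4],"ctr",np.round(rc[0],1),"size",np.round(rc[1],1),"long yaw",np.degrees(np.arctan2(g[1],g[0])).round(1))
if __name__=="__main__":
    T=manip.snapshot("top");S=manip.snapshot("side")
    print("cams",[(-np.array(d["extrinsics"])[:3,:3].T@np.array(d["extrinsics"])[:3,3]).round(0) for d in(T,S)])
    meas(T,cv2.imread("pics/top0.png"),B)
    t=lambda X,Y:np.array([120-.3+X/2.5,140-.3+Y/2.5]); s=lambda X,Y:np.array([200-.32+X/2.8,110-.32+Y/2.8])
    for n,a,b in(("cover",t(351,208),s(239,268)),("red",t(613,281),s(375,143)),("yellow",t(729,201),s(345,72)),("green",t(54,157),s(55,484))):print(n,"hole top@9",plane(T,a,9).round(1),"side@9",plane(S,b,9).round(1))
    h=cv2.cvtColor(cv2.imread("pics/t1.png"),cv2.COLOR_BGR2HSV);print("blue",blobs((h[...,0]>95)&(h[...,0]<130)&(h[...,1]>110),40))
    i=cv2.imread("pics/top0.png");j=cv2.imread("pics/t1.png")
    cr=lambda q,c:cv2.resize(q[c[1]-32:c[1]+32,c[0]-32:c[0]+32],None,fx=6,fy=6,interpolation=2)
    cv2.imwrite("pics/e.png",cv2.resize(np.vstack([np.hstack([cr(i,B['green']),cr(i,B['cover'])]),np.hstack([cr(i,B['red']),cr(i,B['yellow'])])]),(600,600)))
E
python3 m2.py
```

```text
cams [array([373.,  13., 997.]), array([176., 872., 935.])]
green 801 ctr [450.  351.9] size [ 60.3 107.3] long yaw -2.5
cover 1200 ctr [463.8  61.7] size [ 61.9 156. ] long yaw -79.2
red 752 ctr [ 475.  -284.8] size [ 56.2 109.2] long yaw -2.7
yellow 961 ctr [ 432.9 -410.1] size [ 58.3 145. ] long yaw -1.9
cover hole top@9 [473.6   9. ] side@9 [472.5  10.5]
red hole top@9 [ 397.7 -281.6] side@9 [ 397.5 -276.8]
yellow hole top@9 [ 488.5 -414.9] side@9 [ 482.3 -411.1]
green hole top@9 [526.5 349.8] side@9 [523.5 354.3]
blue [(np.int32(152), array([190.2, 144.5]), array([182, 136,  16,  17], dtype=int32)), (np.int32(109), array([ 26.5, 170.3]), array([  0, 142,  42,  39], dtype=int32)), (np.int32(242), array([500.9, 184.2]), array([487, 176,  25,  15], dtype=int32)), (np.int32(700), array([ 10.1, 366.9]), array([  0, 348,  24,  36], dtype=int32))]
```

View pics/e.png

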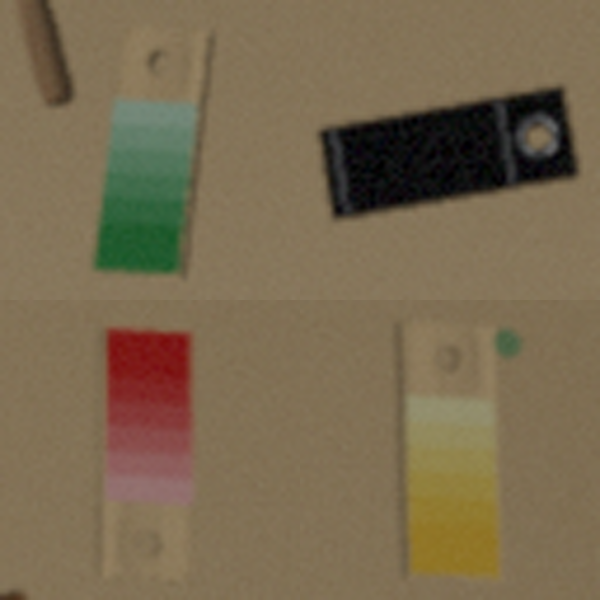

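In the crop the holes are at green (158,60), cover (539,137), red (148,544) and yellow (449,359). All the painted faces are up and there is no blue board. I fit the corners read from this crop.

```bash
cat > m3.py <<'E'
from h import *
# top-face corners: hole-end A,B ; far end C,D (crop pixels, own quadrant), hole
Q=dict(green=((139,222),(127,27),(203,35),(182,272),(96,267),(158,60)),cover=((242,226),(262,89),(277,172),(35,217),(22,131),(239,137)),
red=((366,232),(184,280),(104,275),(108,29),(191,31),(148,244)),yellow=((412,240),(105,23),(195,27),(199,275),(110,274),(149,59)))
T=manip.snapshot("top")
for n,(c,*p) in Q.items():
    w=np.array([plane(T,np.array(c)-32+(np.array(q)+.5)/4.6875-.5,9) for q in p]); a=w[:2].mean(0);b=w[2:4].mean(0);d=(b-a)/np.linalg.norm(b-a)
    print(n,"ctr",((a+b)/2).round(1),"len",np.linalg.norm(b-a).round(1),"wid",np.linalg.norm(w[0]-w[1]).round(1),np.linalg.norm(w[2]-w[3]).round(1),"yaw",np.degrees(np.arctan2(d[1],d[0])).round(1),"hole",w[4].round(1),"hole+55",(w[4]+55*d).round(1))
E
python3 m3.py
```

```text
green ctr [472.5 351.9] len 144.6 wid 47.4 51.8 yaw 178.3 hole [526.7 352.7] hole+55 [471.7 354.3]
cover ctr [463.9  61.4] len 146.9 wid 50.8 52.2 yaw 101.2 hole [473.9   7.6] hole+55 [463.2  61.6]
red ctr [ 452.9 -284. ] len 147.3 wid 46.7 49.9 yaw -3.7 hole [ 398.9 -282.4] hole+55 [ 453.8 -285.9]
yellow ctr [ 435.4 -413.5] len 146.9 wid 53.6 51.6 yaw 177.2 hole [ 488.2 -415.1] hole+55 [ 433.3 -412.4]
```

```bash
python3 -c "
from h import *
go(454,-284.8,60,-3.3)"
```

```text
go [0.0214 0.1454 0.1586] [-0.001  0.002 -0.044] rows>= 6.0
```

```bash
python3 -m inch '[[[0.0214,0.05,0,0,0,-0.044,0.072],[0.0214,0.09,0,0,0,-0.044,0.072],[0.0214,0.13,0.01,0,0,-0.044,0.072],[0.0214,0.1454,0.05,0,0,-0.044,0.072],[0.0214,0.1454,0.09,0,0,-0.044,0.072],[0.0214,0.1454,0.13,0,0,-0.044,0.072],[0.0214,0.1454,0.158,0,0,-0.044,0.072],[0.0214,0.1454,0.158,0,0,-0.044,0.072],[0.0214,0.1454,0.158,0,0,-0.044,0.072]]]' 40
python3 -c "
from h import *
print(manip.sense()['ft_force']);go(454,-284.8,8.5,-3.3)"
```

```text
time_s: 11.82
eef_pos: [454.0, -284.6, 60.2]
tcp_rot: [-179.8, 0.2, -3.3]
ft_force: [0.8, -0.7, 0.7]
opening: 0.841
[ 0.78519808 -0.7165947   0.70474506]
go [0.0002 0.0004 0.0517] [-0.003  0.004  0.   ] rows>= 2.0
```

```bash
python3 -m inch '[[[0,0,0.025,0,0,0,0.072],[0,0,0.045,0,0,0,0.072],[0,0,0.051,0,0,0,0.072],[0,0,0.051,0,0,0,0.072],[0,0,0.051,0,0,0,0.045],[0,0,0.051,0,0,0,0.045],[0,0,0.051,0,0,0,0.045],[0,0,0.051,0,0,0,0.045],[0,0,0.051,0,0,0,0.045],[0,0,0.051,0,0,0,0.045]]]' 40
python3 -m inch '[[[0,0,-0.04,0,0,0,0.045],[0,0,-0.08,0,0,0,0.045],[0,0,-0.12,0,0,0,0.045],[0,0,-0.12,0,0,0,0.045]]]'
python3 -c "
from h import *
print(manip.sense()['ft_force']);go(646.7,3.9,128,84.1)"
```

```text
time_s: 12.65
eef_pos: [455.5, -285.6, 12.9]
tcp_rot: [179.9, -0.1, -3.3]
ft_force: [-0.8, 1.7, 6.9]
opening: 0.622
time_s: 12.98
eef_pos: [457.0, -286.6, 138.9]
tcp_rot: [179.6, -0.5, -3.3]
ft_force: [0.3, -0.6, 0.2]
opening: 0.621
[ 0.29171233 -0.5606398   0.16260525]
go [ 0.1728 -0.3009  0.0104] [ 0.013 -0.002 -1.525] rows>= 13.0
```

```bash
python3 -m inch '[[[0,0,-0.03,0,0,0,0.045],[0.02,-0.04,-0.03,0,0,-0.12,0.045],[0.04,-0.08,-0.03,0,0,-0.24,0.045],[0.06,-0.115,-0.03,0,0,-0.36,0.045],[0.08,-0.15,-0.03,0,0,-0.48,0.045],[0.1,-0.185,-0.03,0,0,-0.6,0.045],[0.12,-0.22,-0.03,0,0,-0.72,0.045],[0.14,-0.25,-0.03,0,0,-0.84,0.045],[0.155,-0.275,-0.03,0,0,-0.96,0.045],[0.165,-0.29,-0.03,0,0,-1.08,0.045],[0.1728,-0.301,-0.03,0,0,-1.2,0.045],[0.1728,-0.301,-0.03,0,0,-1.32,0.045],[0.1728,-0.301,-0.03,0,0,-1.44,0.045],[0.1728,-0.301,-0.03,0,0,-1.525,0.045],[0.1728,-0.301,-0.03,0,0,-1.525,0.045],[0.1728,-0.301,-0.03,0,0,-1.525,0.045],[0.1728,-0.301,-0.03,0,0,-1.525,0.045]]]'
python3 - <<'E'
from h import *
s=manip.sense();print(s['ft_force'],s["eef_pos"]);go(646.7,3.9,65,84.1)
T=manip.snapshot("top");S=manip.snapshot("side")
i=cv2.imread("pics/top0.png")
cv2.imwrite("pics/f.png",np.hstack([cv2.resize(S["color"][60:220,150:330],None,fx=2.3,fy=2.3,interpolation=2),cv2.resize(T["color"][90:250,200:360],None,fx=2.3,fy=2.3,interpolation=2)]))
E
```

```text
time_s: 14.4
eef_pos: [644.6, 5.5, 161.7]
tcp_rot: [179.9, 0.0, 83.9]
ft_force: [0.1, -0.2, -0.2]
opening: 0.624
[ 0.09633626 -0.20160228 -0.24567495] [644.57865433   5.45068349 161.66214804]
go [-0.0013  0.0022  0.0967] [ 0.001  0.    -0.003] rows>= 3.0
```

View pics/f.png

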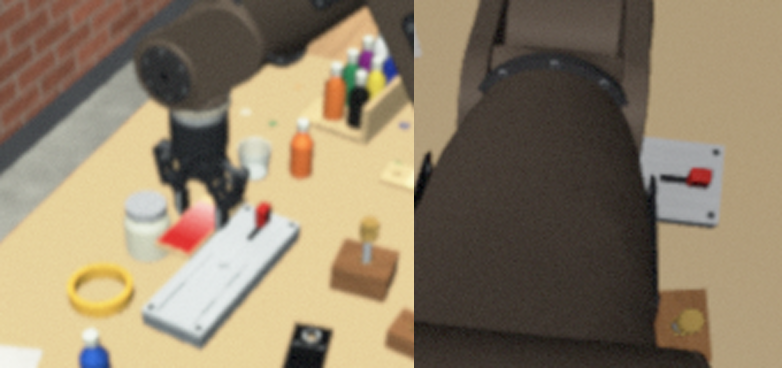

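The red board is held level with its hole end towards the bore. I lower it onto the bed.

```bash
python3 -m inch '[[[-0.0005,0.0022,0.03,0,0,-0.003,0.045],[-0.0005,0.0022,0.06,0,0,-0.003,0.045],[-0.0005,0.0022,0.09,0,0,-0.003,0.045],[-0.0005,0.0022,0.104,0,0,-0.003,0.045],[-0.0005,0.0022,0.104,0,0,-0.003,0.045],[-0.0005,0.0022,0.104,0,0,-0.003,0.045],[-0.0005,0.0022,0.104,0,0,-0.003,0.045]]]'
python3 -c "
from h import *
s=manip.sense();print(s['ft_force'],s['eef_pos']);go(646.8,5,45,84.1)"
```

```text
time_s: 15.08
eef_pos: [647.4, 4.7, 58.0]
tcp_rot: [179.9, 0.0, 84.2]
ft_force: [-0.1, 0.4, 0.3]
opening: 0.625
[-0.13723466  0.39775942  0.33419587] [647.39063432   4.65870646  58.02233543]
go [ 0.0003 -0.0006  0.013 ] [0.002 0.    0.002] rows>= 1.0
```

```bash
python3 -m inch '[[[0,-0.0006,0.006,0,0,0,0.045],[0,-0.0006,0.01,0,0,0,0.045],[0,-0.0006,0.0125,0,0,0,0.045],[0,-0.0006,0.0135,0,0,0,0.045],[0,-0.0006,0.0135,0,0,0,0.045],[0,-0.0006,0.0135,0,0,0,0.045]]]'
python3 -c "
from h import *
s=manip.sense();print(s['ft_force'],s['eef_pos'])"
```

```text
time_s: 15.58
eef_pos: [646.1, 4.8, 43.9]
tcp_rot: [180.0, 0.0, 84.3]
ft_force: [-3.0, 0.5, 5.4]
opening: 0.62
[-3.03663634  0.47291423  5.36195416] [646.14206238   4.82659631  43.94699056]
```

```bash
python3 -m inch '[[[0,0,-0.002,0,0,0,0.07],[0,0,-0.002,0,0,0,0.07],[0,0,-0.002,0,0,0,0.07],[0,0,-0.002,0,0,0,0.07],[0,0,-0.03,0,0,0,0.07],[0,0,-0.07,0,0,0,0.07],[0,0,-0.11,0,0,0,0.07],[0,0,-0.11,0,0,0,0.07],[0,0,-0.11,0,0,0,0.07],[0,0,-0.11,0,0,0,0.07]]]'
python3 -c "
from h import *
s=manip.sense();print(s['ft_force'],s['eef_pos']);go(435.3,-413,150,177.5);go(435.3,-413,60,177.5)"
```

```text
time_s: 16.42
eef_pos: [645.8, 4.9, 152.9]
tcp_rot: [-180.0, 0.0, 84.3]
ft_force: [-0.4, -0.7, -0.3]
opening: 0.819
[-0.3787106  -0.7240948  -0.27401347] [645.81869541   4.85778581 152.93411654]
go [-0.4368 -0.1677  0.003 ] [-0.    -0.    -1.627] rows>= 14.0
go [-0.4368 -0.1677  0.093 ] [-0.    -0.    -1.627] rows>= 14.0
```

```bash
python3 -m inch '[[[-0.437,-0.168,0,0,0,-1.627,0.072],[-0.437,-0.168,0,0,0,-1.627,0.072],[-0.437,-0.168,0,0,0,-1.627,0.072],[-0.437,-0.168,0,0,0,-1.627,0.072],[-0.437,-0.168,0,0,0,-1.627,0.072],[-0.437,-0.168,0,0,0,-1.627,0.072],[-0.437,-0.168,0,0,0,-1.627,0.072],[-0.437,-0.168,0,0,0,-1.627,0.072],[-0.437,-0.168,0,0,0,-1.627,0.072],[-0.437,-0.168,0,0,0,-1.627,0.072],[-0.437,-0.168,0,0,0,-1.627,0.072],[-0.437,-0.168,0,0,0,-1.627,0.072],[-0.437,-0.168,0,0,0,-1.627,0.072],[-0.437,-0.168,0,0,0,-1.627,0.072],[-0.437,-0.168,0.03,0,0,-1.627,0.072],[-0.437,-0.168,0.06,0,0,-1.627,0.072],[-0.437,-0.168,0.09,0,0,-1.627,0.072],[-0.437,-0.168,0.09,0,0,-1.627,0.072],[-0.437,-0.168,0.09,0,0,-1.627,0.072],[-0.437,-0.168,0.09,0,0,-1.627,0.072]]]'
python3 - <<'E'
from h import *
s=manip.sense();print(s['ft_force'],s["eef_pos"],s["joints"].round(0));go(435.3,-413,14,177.5)
T=manip.snapshot("top");S=manip.snapshot("side");cv2.imwrite("pics/t2.png",T["color"])
cr=lambda q,c,r:cv2.resize(q["color"][c[1]-r:c[1]+r,c[0]-r:c[0]+r],(400,400),interpolation=2)
cv2.imwrite("pics/g.png",np.hstack([cr(T,(275,180),45),cr(S,(262,165),45)]))
E
```

```text
time_s: 18.08
eef_pos: [435.5, -413.4, 63.8]
tcp_rot: [180.0, -0.0, 177.5]
ft_force: [0.3, 0.6, -0.8]
opening: 0.845
[ 0.32564181  0.59287537 -0.76678492] [ 435.52462545 -413.40356924   63.80572256] [ -50.   39.  102.   -0.   39. -137.]
go [0.0002 0.0004 0.0498] [ 0. -0. -0.] rows>= 2.0
```

View pics/g.png

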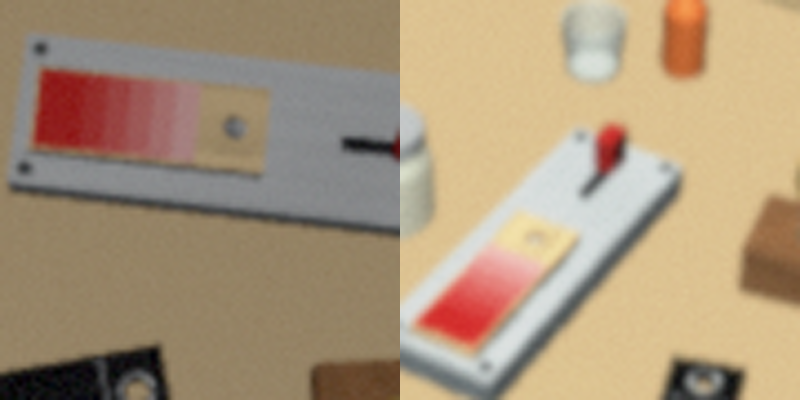

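The red board lies flat and square on the bed, with its hole at (234,126) in the top crop.

```bash
python3 - <<'E'
from h import *
T=manip.snapshot("top");a=plane(T,(282.27,162.96),40);print("hole",a.round(1),"bias-corrected err vs bore",(a-[640.5,-51.1]).round(1))
E
python3 -m inch '[[[0,0,0.025,0,0,0,0.072],[0,0,0.043,0,0,0,0.072],[0,0,0.049,0,0,0,0.072],[0,0,0.049,0,0,0,0.072],[0,0,0.049,0,0,0,0.045],[0,0,0.049,0,0,0,0.045],[0,0,0.049,0,0,0,0.045],[0,0,0.049,0,0,0,0.045],[0,0,0.049,0,0,0,0.045],[0,0,0.049,0,0,0,0.045]]]' 40
python3 -m inch '[[[0,0,-0.03,0,0,0,0.045],[0,0,-0.06,0,0,0,0.045],[0,0,-0.1,0,0,0,0.045],[0,0,-0.13,0,0,0,0.045],[0,0,-0.15,0,0,0,0.045],[0,0,-0.15,0,0,0,0.045],[0,0,-0.15,0,0,0,0.045]]]'
python3 -c "
from h import *
print(manip.sense()['ft_force']);go(646.8,5,163,84.2)"
```

```text
hole [640.6 -51. ] bias-corrected err vs bore [0.1 0.1]
time_s: 19.07
eef_pos: [436.4, -415.0, 17.9]
tcp_rot: [-179.7, 0.2, 177.5]
ft_force: [-3.2, -2.0, 19.9]
opening: 0.527
time_s: 19.65
eef_pos: [435.6, -413.5, 166.6]
tcp_rot: [-179.8, 0.2, 177.5]
ft_force: [-0.4, 0.9, -0.2]
opening: 0.527
[-0.4484962   0.91387149 -0.21157466]
go [-0.1927  0.4273  0.0028] [-0.     0.005  1.628] rows>= 14.0
```

The fingers closed to the commanded width, so the grip rode over the board: it was too high. I retry about 6 mm lower.

```bash
python3 -m inch '[[[0,0,0.03,0,0,0,0.075],[0,0,0.06,0,0,0,0.075],[0,0,0.10,0,0,0,0.075],[0,0,0.13,0,0,0,0.075],[0,0,0.13,0,0,0,0.075],[0,0,0.13,0,0,0,0.075],[0,0,0.148,0,0,0,0.075],[0,0,0.156,0,0,0,0.075],[0,0,0.156,0,0,0,0.075],[0,0,0.156,0,0,0,0.075]]]' 40
python3 -c "
from h import *
s=manip.sense();print(s['ft_force'],s['eef_pos'])"
```

```text
time_s: 20.48
eef_pos: [435.6, -413.5, 9.5]
tcp_rot: [-180.0, 0.0, 177.5]
ft_force: [-0.1, 0.4, -0.3]
opening: 0.881
[-0.08372328  0.37382033 -0.29033598] [ 435.60189799 -413.51206482    9.46129757]
```

```bash
python3 -m inch '[[[0,0,0,0,0,0,0.045],[0,0,0,0,0,0,0.045],[0,0,0,0,0,0,0.045],[0,0,0,0,0,0,0.045],[0,0,0,0,0,0,0.045],[0,0,0,0,0,0,0.045],[0,0,0,0,0,0,0.045]]]' 40
python3 -m inch '[[[0,0,-0.03,0,0,0,0.045],[0,0,-0.06,0,0,0,0.045],[0,0,-0.1,0,0,0,0.045],[0,0,-0.13,0,0,0,0.045],[0,0,-0.15,0,0,0,0.045],[0,0,-0.15,0,0,0,0.045],[0,0,-0.15,0,0,0,0.045]]]'
python3 -c "
from h import *
print(manip.sense()['ft_force']);go(646.6,5,163,84.2)"
```

```text
time_s: 21.07
eef_pos: [435.6, -413.5, 9.8]
tcp_rot: [-179.9, 0.1, 177.5]
ft_force: [-0.3, 1.5, 8.0]
opening: 0.63
time_s: 21.65
eef_pos: [435.5, -413.4, 159.8]
tcp_rot: [-179.9, 0.1, 177.5]
ft_force: [0.6, -0.0, -1.2]
opening: 0.63
[ 0.57345374 -0.02446872 -1.19770677]
go [-0.1926  0.4272 -0.0038] [-0.     0.003  1.628] rows>= 14.0
```

```bash
python3 -m inch '[[[-0.03,0.03,0,0,0,0.12,0.045],[-0.05,0.065,0,0,0,0.24,0.045],[-0.07,0.1,0,0,0,0.36,0.045],[-0.09,0.135,0,0,0,0.48,0.045],[-0.11,0.17,0,0,0,0.6,0.045],[-0.13,0.205,0,0,0,0.72,0.045],[-0.145,0.24,0,0,0,0.84,0.045],[-0.155,0.275,0,0,0,0.96,0.045],[-0.165,0.31,0,0,0,1.08,0.045],[-0.175,0.345,0,0,0,1.2,0.045],[-0.185,0.38,0,0,0,1.32,0.045],[-0.19,0.41,0,0,0,1.44,0.045],[-0.1926,0.425,0,0,0,1.56,0.045],[-0.1926,0.426,0,0,0,1.628,0.045],[-0.1926,0.426,0,0,0,1.628,0.045],[-0.1926,0.426,0.03,0,0,1.628,0.045],[-0.1926,0.426,0.07,0,0,1.628,0.045],[-0.1926,0.426,0.09,0,0,1.628,0.045],[-0.1926,0.426,0.09,0,0,1.628,0.045],[-0.1926,0.426,0.09,0,0,1.628,0.045]]]'
python3 -c "
from h import *
s=manip.sense();print(s['ft_force'],s['eef_pos']);go(646.5,3.9,51,84.2)"
```

```text
time_s: 23.32
eef_pos: [645.8, 3.4, 67.1]
tcp_rot: [-179.8, 0.0, 84.3]
ft_force: [0.5, -0.0, -0.3]
opening: 0.627
[ 0.4881708  -0.02271613 -0.30502863] [645.79754905   3.35659698  67.13310892]
go [0.0006 0.0007 0.0161] [-0.003  0.     0.001] rows>= 1.0
```

```bash
python3 -m inch '[[[0.0006,-0.0005,0.008,0,0,0,0.045],[0.0006,-0.0005,0.012,0,0,0,0.045],[0.0006,-0.0005,0.015,0,0,0,0.045],[0.0006,-0.0005,0.0165,0,0,0,0.045],[0.0006,-0.0005,0.0165,0,0,0,0.045],[0.0006,-0.0005,0.0165,0,0,0,0.045]]]'
python3 -c "
from h import *
s=manip.sense();print(s['ft_force'],s['eef_pos'])"
```

```text
time_s: 23.82
eef_pos: [646.1, 4.6, 52.1]
tcp_rot: [180.0, 0.0, 84.2]
ft_force: [0.1, -0.2, -1.2]
opening: 0.627
[ 0.14784128 -0.17573373 -1.15250565] [646.10940614   4.58957758  52.12767151]
```

```bash
python3 -m inch '[[[-0.0006,0.0003,0.0015,0,0,0,0.045],[-0.0006,0.0003,0.003,0,0,0,0.045],[-0.0006,0.0003,0.003,0,0,0,0.045],[-0.0006,0.0003,0.003,0,0,0,0.045]]]'
python3 -c "
from h import *
s=manip.sense();print(s['ft_force'],s['eef_pos'])"
```

```text
time_s: 24.15
eef_pos: [646.5, 3.9, 49.8]
tcp_rot: [179.9, 0.0, 84.2]
ft_force: [-2.9, -1.3, 9.4]
opening: 0.625
[-2.88986428 -1.27013349  9.43624679] [646.50274086   3.86321089  49.84974879]
```

```bash
python3 -m inch '[[[0,0,-0.002,0,0,0,0.07],[0,0,-0.002,0,0,0,0.07],[0,0,-0.002,0,0,0,0.07],[0,0,-0.002,0,0,0,0.07],[0,0,-0.03,0,0,0,0.07],[0,0,-0.07,0,0,0,0.07],[0,0,-0.11,0,0,0,0.07],[0,0,-0.11,0,0,0,0.07],[0,0,-0.11,0,0,0,0.07],[0,0,-0.11,0,0,0,0.07]]]'
python3 -c "
from h import *
s=manip.sense();print(s['ft_force'],s['eef_pos']);go(473,353.2,150,178);go(473,353.2,60,178)"
```

```text
time_s: 24.98
eef_pos: [645.9, 4.0, 158.3]
tcp_rot: [-180.0, 0.0, 84.2]
ft_force: [-0.5, 0.3, -0.9]
opening: 0.822
[-0.52512503  0.30065062 -0.8701321 ] [645.87699096   4.00552832 158.34733957]
go [ 0.33   -0.2072  0.0084] [-0.    -0.    -1.637] rows>= 14.0
go [ 0.33   -0.2072  0.0984] [-0.    -0.    -1.637] rows>= 14.0
```

```bash
python3 -m inch '[[[0.33,-0.207,0,0,0,-1.637,0.075],[0.33,-0.207,0,0,0,-1.637,0.075],[0.33,-0.207,0,0,0,-1.637,0.075],[0.33,-0.207,0,0,0,-1.637,0.075],[0.33,-0.207,0,0,0,-1.637,0.075],[0.33,-0.207,0,0,0,-1.637,0.075],[0.33,-0.207,0,0,0,-1.637,0.075],[0.33,-0.207,0,0,0,-1.637,0.075],[0.33,-0.207,0,0,0,-1.637,0.075],[0.33,-0.207,0,0,0,-1.637,0.075],[0.33,-0.207,0,0,0,-1.637,0.075],[0.33,-0.207,0,0,0,-1.637,0.075],[0.33,-0.207,0,0,0,-1.637,0.075],[0.33,-0.207,0,0,0,-1.637,0.075],[0.33,-0.207,0.03,0,0,-1.637,0.075],[0.33,-0.207,0.07,0,0,-1.637,0.075],[0.33,-0.207,0.098,0,0,-1.637,0.075],[0.33,-0.207,0.098,0,0,-1.637,0.075],[0.33,-0.207,0.098,0,0,-1.637,0.075],[0.33,-0.207,0.098,0,0,-1.637,0.075]]]'
python3 - <<'E'
from h import *
s=manip.sense();print(s['ft_force'],s["eef_pos"],s["joints"].round(0));go(473,353.2,9.5,178)
T=manip.snapshot("top");S=manip.snapshot("side");cv2.imwrite("pics/t3.png",T["color"]);cv2.imwrite("pics/s3.png",S["color"])
cr=lambda q,c,r:cv2.resize(q["color"][c[1]-r:c[1]+r,c[0]-r:c[0]+r],(400,400),interpolation=2)
cv2.imwrite("pics/i.png",np.hstack([cr(T,(270,180),50),cr(S,(250,270),50)]))
E
```

```text
time_s: 26.65
eef_pos: [474.0, 353.3, 61.7]
tcp_rot: [180.0, 0.0, 177.9]
ft_force: [0.3, 0.1, 0.7]
opening: 0.877
[0.33636622 0.10859627 0.68927687] [474.03575084 353.33488293  61.65728195] [ 30.  39. 103.  -0.  38. -58.]
go [ 0.0011 -0.0002  0.0522] [ 0.     0.001 -0.002] rows>= 2.0
```

View pics/i.png

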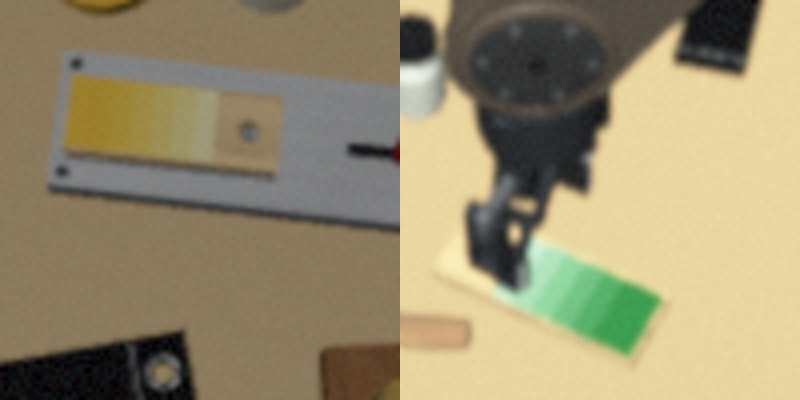

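```bash
python3 - <<'E'
from h import *
T=manip.snapshot("top");a=plane(T,(281.9,162.4),49);print("yellow hole err vs bore",(a-[640.5,-51.1]).round(1))
for f in("side0","s3"):
    h=cv2.cvtColor(cv2.imread(f"pics/{f}.png"),cv2.COLOR_BGR2HSV);print([b for b in blobs((h[...,0]>40)&(h[...,0]<85)&(h[...,1]>120),100) if b[1][1]>200])
E
python3 -m inch '[[[0.001,0,0.03,0,0,0,0.075],[0.001,0,0.045,0,0,0,0.075],[0.001,0,0.052,0,0,0,0.075],[0.001,0,0.052,0,0,0,0.075],[0.001,0,0.052,0,0,0,0.075]]]' 40
python3 -c "
from h import *
s=manip.sense();print(s['ft_force'],s['eef_pos'])"
```

```text
yellow hole err vs bore [-0.8  1.8]
[(np.int32(209), array([253.4, 297.9]), array([244, 290,  20,  17], dtype=int32))]
[(np.int32(206), array([253.4, 297.9]), array([244, 290,  20,  17], dtype=int32))]
time_s: 27.22
eef_pos: [472.9, 353.4, 9.6]
tcp_rot: [180.0, 0.0, 178.0]
ft_force: [1.6, -0.6, 0.7]
opening: 0.877
[ 1.61884299 -0.61323944  0.6957513 ] [472.89814521 353.40855458   9.62146511]
```

```bash
python3 -m inch '[[[0,0,0,0,0,0,0.045],[0,0,0,0,0,0,0.045],[0,0,0,0,0,0,0.045],[0,0,0,0,0,0,0.045],[0,0,0,0,0,0,0.045],[0,0,0,0,0,0,0.045],[0,0,0,0,0,0,0.045]]]' 40
python3 -m inch '[[[0,0,-0.03,0,0,0,0.045],[0,0,-0.06,0,0,0,0.045],[0,0,-0.1,0,0,0,0.045],[0,0,-0.13,0,0,0,0.045],[0,0,-0.15,0,0,0,0.045],[0,0,-0.15,0,0,0,0.045],[0,0,-0.15,0,0,0,0.045]]]'
python3 -c "
from h import *
print(manip.sense()['ft_force']);go(646.5,3.7,160,84.2)"
```

```text
time_s: 27.8
eef_pos: [473.1, 353.5, 10.3]
tcp_rot: [179.9, 0.1, 178.0]
ft_force: [-0.4, -0.8, 7.4]
opening: 0.629
time_s: 28.38
eef_pos: [472.8, 353.3, 160.3]
tcp_rot: [179.9, 0.2, 178.0]
ft_force: [0.1, 0.0, -0.6]
opening: 0.628
[ 0.06419017  0.04889527 -0.6397194 ]
go [-1.858e-01 -3.434e-01  2.000e-04] [3.000e-03 1.000e-03 1.637e+00] rows>= 14.0
```

```bash
python3 -m inch '[[[-0.02,-0.025,0,0,0,0.12,0.045],[-0.04,-0.055,0,0,0,0.24,0.045],[-0.06,-0.085,0,0,0,0.36,0.045],[-0.08,-0.115,0,0,0,0.48,0.045],[-0.1,-0.145,0,0,0,0.6,0.045],[-0.115,-0.175,0,0,0,0.72,0.045],[-0.13,-0.205,0,0,0,0.84,0.045],[-0.145,-0.235,0,0,0,0.96,0.045],[-0.16,-0.265,0,0,0,1.08,0.045],[-0.17,-0.29,0,0,0,1.2,0.045],[-0.18,-0.315,0,0,0,1.32,0.045],[-0.185,-0.335,0,0,0,1.44,0.045],[-0.186,-0.3435,0,0,0,1.56,0.045],[-0.186,-0.3435,0,0,0,1.637,0.045],[-0.186,-0.3435,0,0,0,1.637,0.045],[-0.186,-0.3435,0.03,0,0,1.637,0.045],[-0.186,-0.3435,0.07,0,0,1.637,0.045],[-0.186,-0.3435,0.085,0,0,1.637,0.045],[-0.186,-0.3435,0.085,0,0,1.637,0.045],[-0.186,-0.3435,0.085,0,0,1.637,0.045]]]'
python3 -m inch '[[[0,0,0.008,0,0,0,0.045],[0,0,0.01,0,0,0,0.045],[0,0,0.01,0,0,0,0.045],[0,0,0.01,0,0,0,0.045]]]'
python3 -c "
from h import *
s=manip.sense();print(s['ft_force'],s['eef_pos']);go(646.5,3.2,59,84.2)"
```

```text
time_s: 30.05
eef_pos: [646.1, 3.8, 72.8]
tcp_rot: [-179.9, 0.0, 84.4]
ft_force: [-0.6, -0.4, 0.5]
opening: 0.629
time_s: 30.38
eef_pos: [646.7, 3.5, 64.5]
tcp_rot: [179.9, 0.0, 84.2]
ft_force: [-0.7, 0.5, -1.8]
opening: 0.628
[-0.69163942  0.52374746 -1.79231553] [646.73222983   3.4516639   64.48727868]
go [-0.0003 -0.0002  0.0055] [0.001 0.    0.001] rows>= 1.0
```

Contact is expected at TCP z ≈ 59.

```bash
python3 -m inch '[[[-0.0003,0,0.002,0,0,0,0.045],[-0.0003,0,0.004,0,0,0,0.045],[-0.0003,0,0.006,0,0,0,0.045],[-0.0003,0,0.0065,0,0,0,0.045],[-0.0003,0,0.0065,0,0,0,0.045]]]'
python3 -c "
from h import *
s=manip.sense();print(s['ft_force'],s['eef_pos'])"
```

```text
time_s: 30.8
eef_pos: [646.7, 3.1, 59.2]
tcp_rot: [179.9, 0.0, 84.2]
ft_force: [-5.9, 1.1, 19.0]
opening: 0.627
[-5.90368699  1.08937595 19.02973291] [646.65033196   3.06916726  59.22218773]
```

```bash
python3 -m inch '[[[0,0,-0.002,0,0,0,0.07],[0,0,-0.002,0,0,0,0.07],[0,0,-0.002,0,0,0,0.07],[0,0,-0.002,0,0,0,0.07],[0,0,-0.03,0,0,0,0.07],[0,0,-0.07,0,0,0,0.07],[0,0,-0.11,0,0,0,0.07],[0,0,-0.11,0,0,0,0.07],[0,-0.04,-0.11,0,0,0,0.075],[0,-0.08,-0.11,0,0,0,0.075],[0,-0.12,-0.11,0,0,0,0.075],[0.04,-0.16,-0.11,0,0,0,0.075],[0.08,-0.16,-0.11,0,0,0,0.075],[0.12,-0.16,-0.11,0,0,0,0.075],[0.16,-0.16,-0.11,0,0,0,0.075],[0.2,-0.16,-0.11,0,0,0,0.075],[0.2,-0.16,-0.11,0,0,0,0.075],[0.2,-0.16,-0.11,0,0,0,0.075]]]'
python3 - <<'E'
from h import *
s=manip.sense();print(s['ft_force'],s["eef_pos"],s["joints"].round(0))
T=manip.snapshot("top");S=manip.snapshot("side");cv2.imwrite("pics/t4.png",T["color"]);cv2.imwrite("pics/s4.png",S["color"])
cr=lambda q,c,r:cv2.resize(q["color"][c[1]-r:c[1]+r,c[0]-r:c[0]+r],(400,400),interpolation=2)
cv2.imwrite("pics/j.png",np.hstack([cr(T,(255,200),64),cr(S,(262,190),64)]))
E
```

```text
time_s: 32.3
eef_pos: [507.1, 220.4, 166.7]
tcp_rot: [-180.0, 0.0, 84.4]
ft_force: [-0.1, -0.5, -0.1]
opening: 0.875
[-0.05025061 -0.52845075 -0.104093  ] [507.14653977 220.39337445 166.73249302] [ 17.  28. 104.  -0.  48.  22.]
```

View pics/j.png

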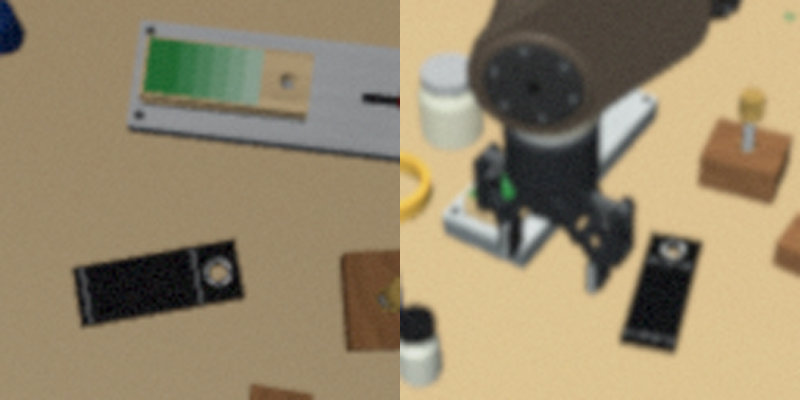

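Green is squared on the stack, with its hole at (287,81) in the crop. The cover lies where it was, with its rim at (217,272).

Run:
```python
from h import *
T=manip.snapshot("top");a=plane(T,(282.5,161.58),58);print("green hole err",(a-[640.5,-51.1]).round(1))
for f in("top0","t4"):
    i=cv2.imread(f"pics/{f}.png");g=i[214:232,251:270].max(2).astype(float)
    m=cv2.cvtColor(i,cv2.COLOR_BGR2GRAY); w=m[205:248,205:280]; k,l,st,c=cv2.connectedComponentsWithStats((w<62).astype(np.uint8)); j=1+np.argmax(st[1:,4])
    hull=cv2.convexHull(cv2.findContours((l==j).astype(np.uint8),0,1)[0][0]); hm=np.zeros(w.shape,np.uint8);cv2.fillConvexPoly(hm,hull,1)
    wb=(w>85)&(cv2.erode(hm,np.ones((3,3)))>0); b=max(blobs(wb,3),key=lambda q:q[0]); r=cv2.minAreaRect(np.float32([plane(T,p+[205,205],9) for p in hull.reshape(-1,2)]))
    print(f,"rim",b[0],b[1]+[205,205],plane(T,b[1]+[205,205],9).round(1),"rect",np.round(r[0],1),np.round(r[1],1),round(r[2],1))
go(463.5,61.9,60,101)
```

```text
green hole err [-0.9  0.7]
top0 rim 33 [261.2 223.2] [472.9   5.9] rect [464.   61.9] [ 53.6 147.8] 11.0
t4 rim 49 [260.6 222.7] [474.2   7.6] rect [463.6  62. ] [ 52.2 146. ] 11.0
go [-0.1589 -0.0277  0.107 ] [-0.001  0.    -0.294] rows>= 5.0
```

```bash
python3 -m inch '[[[-0.04,-0.007,0,0,0,-0.1,0.075],[-0.08,-0.014,0,0,0,-0.2,0.075],[-0.12,-0.022,0,0,0,-0.294,0.075],[-0.1589,-0.028,0.03,0,0,-0.294,0.075],[-0.1589,-0.028,0.06,0,0,-0.294,0.075],[-0.1589,-0.028,0.1,0,0,-0.294,0.075],[-0.1589,-0.028,0.107,0,0,-0.294,0.075],[-0.1589,-0.028,0.107,0,0,-0.294,0.075],[-0.1589,-0.028,0.107,0,0,-0.294,0.075]]]'
python3 -c "
from h import *
s=manip.sense();print(s['ft_force'],s['eef_pos']);go(464.3,62,9.5,101)"
```

```text
time_s: 33.2
eef_pos: [463.8, 62.6, 61.1]
tcp_rot: [-180.0, 0.0, 101.0]
ft_force: [-0.6, 0.7, -0.1]
opening: 0.88
[-0.61745573  0.70557136 -0.10650536] [463.81188619  62.56788669  61.09832721]
go [-0.0006  0.0004  0.0516] [-0.  0.  0.] rows>= 2.0
```

```bash
python3 -m inch '[[[-0.0005,0,0.03,0,0,0,0.075],[-0.0005,0,0.045,0,0,0,0.075],[-0.0005,0,0.0515,0,0,0,0.075],[-0.0005,0,0.0515,0,0,0,0.075],[-0.0005,0,0.0515,0,0,0,0.075],[-0.0005,0,0.0515,0,0,0,0.045],[-0.0005,0,0.0515,0,0,0,0.045],[-0.0005,0,0.0515,0,0,0,0.045],[-0.0005,0,0.0515,0,0,0,0.045],[-0.0005,0,0.0515,0,0,0,0.045],[-0.0005,0,0.0515,0,0,0,0.045],[-0.0005,0,0.0515,0,0,0,0.045]]]' 40
python3 -m inch '[[[0,0,-0.03,0,0,0,0.045],[0,0,-0.06,0,0,0,0.045],[0,0,-0.1,0,0,0,0.045],[0,0,-0.12,0,0,0,0.045],[0,0,-0.12,0,0,0,0.045],[0,0,-0.12,0,0,0,0.045]]]'
python3 -c "
from h import *
print(manip.sense()['ft_force']);go(646.6,3.9,128,84.2)"
```

```text
time_s: 34.2
eef_pos: [464.2, 62.6, 10.3]
tcp_rot: [179.9, 0.0, 101.1]
ft_force: [-1.9, 0.1, 13.5]
opening: 0.631
time_s: 34.7
eef_pos: [464.0, 62.5, 130.3]
tcp_rot: [179.8, 0.0, 101.1]
ft_force: [0.6, -0.6, -0.7]
opening: 0.626
[ 0.59068625 -0.60974367 -0.70707937]
go [-0.0926  0.168   0.003 ] [0.004 0.    0.294] rows>= 5.0
```

```bash
python3 -m inch '[[[-0.02,0.035,0,0,0,0.08,0.045],[-0.04,0.07,0,0,0,0.16,0.045],[-0.06,0.105,0,0,0,0.24,0.045],[-0.08,0.14,0,0,0,0.294,0.045],[-0.092,0.163,0,0,0,0.294,0.045],[-0.092,0.168,0,0,0,0.294,0.045],[-0.092,0.168,0,0,0,0.294,0.045],[-0.092,0.168,0.03,0,0,0.294,0.045],[-0.092,0.168,0.05,0,0,0.294,0.045],[-0.092,0.168,0.054,0,0,0.294,0.045],[-0.092,0.168,0.054,0,0,0.294,0.045],[-0.092,0.168,0.054,0,0,0.294,0.045],[-0.092,0.168,0.054,0,0,0.294,0.045]]]'
python3 -c "
from h import *
s=manip.sense();print(s['ft_force'],s['eef_pos']);go(646.6,4.5,68,84.2)"
```

```text
time_s: 35.78
eef_pos: [646.4, 4.6, 76.1]
tcp_rot: [179.9, 0.0, 84.2]
ft_force: [0.0, -0.2, -0.5]
opening: 0.627
[ 0.04518247 -0.24898126 -0.47417974] [646.40780501   4.58986191  76.05000491]
go [-0.0001  0.0002  0.0081] [0.002 0.    0.001] rows>= 1.0
```

```bash
python3 -m inch '[[[0,0,0.003,0,0,0,0.045],[0,0,0.006,0,0,0,0.045],[0,0,0.0078,0,0,0,0.045],[0,0,0.0082,0,0,0,0.045],[0,0,0.0082,0,0,0,0.045]]]'
python3 -m inch '[[[0,0,-0.001,0,0,0,0.07],[0,0,-0.001,0,0,0,0.07],[0,0,-0.001,0,0,0,0.07],[0,0,-0.001,0,0,0,0.07],[0,0,-0.03,0,0,0,0.07],[0,0,-0.07,0,0,0,0.07],[0,0,-0.11,0,0,0,0.07],[0,0,-0.11,0,0,0,0.07],[0,0,-0.11,0,0,0,0.07]]]'
python3 -c "
from h import *
s=manip.sense();print(s['ft_force'],s['eef_pos']);go(448.9,-138.3,178,84.2);go(448.9,-138.3,178,-5.8)"
```

```text
time_s: 36.2
eef_pos: [646.4, 4.4, 68.4]
tcp_rot: [179.9, 0.0, 84.2]
ft_force: [-5.8, 1.2, 15.9]
opening: 0.626
time_s: 36.95
eef_pos: [646.9, 4.4, 178.8]
tcp_rot: [179.8, 0.0, 84.2]
ft_force: [-0.1, -0.3, 0.9]
opening: 0.82
[-0.0883527  -0.33911513  0.88522567] [646.91162949   4.37129785 178.80347774]
go [-0.1619 -0.1826  0.    ] [0.004 0.    0.   ] rows>= 6.0
go [-0.1619 -0.1826  0.    ] [ 0.003 -0.003  1.571] rows>= 13.0
```

```bash
python3 -m inch '[[[-0.027,-0.030,0,0,0,0,0.07],[-0.054,-0.06,0,0,0,0,0.07],[-0.081,-0.09,0,0,0,0,0.07],[-0.108,-0.12,0,0,0,0,0.07],[-0.135,-0.15,0,0,0,0,0.07],[-0.162,-0.1826,0,0,0,0,0.07],[-0.162,-0.1826,0,0,0,0,0.07],[-0.162,-0.1826,0,0,0,0,0.07]]]'
python3 - <<'E'
from h import *
s=manip.sense();print(s['ft_force'],s["eef_pos"]);go(448.9,-138.3,97,84.2)
T=manip.snapshot("top");S=manip.snapshot("side");cv2.imwrite("pics/t5.png",T["color"]);cv2.imwrite("pics/s5.png",S["color"])
cr=lambda q,c,r:cv2.resize(q["color"][c[1]-r:c[1]+r,c[0]-r:c[0]+r],(400,400),interpolation=2)
cv2.imwrite("pics/k.png",np.hstack([cr(T,(270,165),36),cr(S,(265,175),50)]))
E
```

```text
time_s: 37.62
eef_pos: [446.7, -139.2, 175.9]
tcp_rot: [-179.9, -0.0, 84.0]
ft_force: [1.7, 0.4, 0.5]
opening: 0.821
[1.68453395 0.40427854 0.47961301] [ 446.69577556 -139.20082634  175.9031039 ]
go [0.0011 0.0022 0.0789] [-0.002 -0.001 -0.003] rows>= 2.0
```

View pics/k.png

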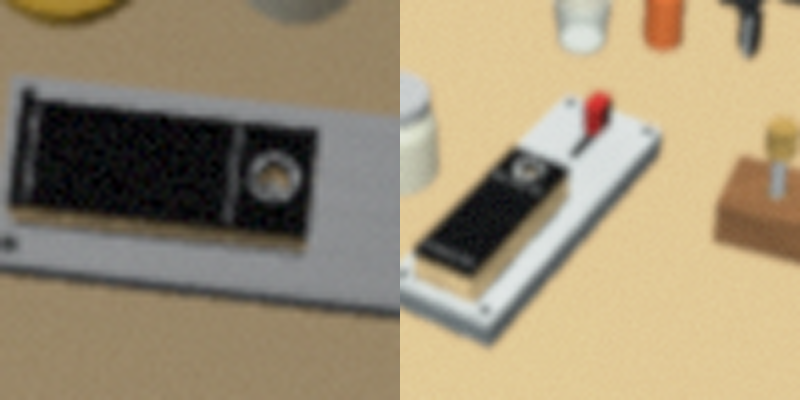

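The stack is square, the cover's rim is at (273,178) in the top crop, the post stands upright in the rest and the knob is back. I re-grip the post in both directions to centre it.

```bash
python3 - <<'E'
from h import *
T=manip.snapshot("top");a=plane(T,(282.73,160.63),67);print("cover hole err",(a-[640.5,-51.1]).round(1));go(448.9,-138.3,97,84.2)
E
python3 -m inch '[[[0.001,0.001,0.03,0,0,0,0.07],[0.001,0.001,0.06,0,0,0,0.07],[0.001,0.001,0.078,0,0,0,0.07],[0.001,0.001,0.078,0,0,0,0.07],[0.001,0.001,0.078,0,0,0,0.015],[0.001,0.001,0.078,0,0,0,0.015],[0.001,0.001,0.078,0,0,0,0.015],[0.001,0.001,0.078,0,0,0,0.015],[0.001,0.001,0.078,0,0,0,0.015],[0.001,0.001,0.078,0,0,0,0.015],[0.001,0.001,0.078,0,0,0,0.015],[0.001,0.001,0.078,0,0,0,0.015]]]' 40
```

```text
cover hole err [-0.8  0.7]
go [-0.0003  0.0001  0.0791] [-0.    -0.     0.001] rows>= 2.0
time_s: 38.77
eef_pos: [449.8, -137.7, 99.6]
tcp_rot: [179.9, 0.0, 84.2]
ft_force: [0.0, 0.3, 7.5]
opening: 0.287
```

```bash
python3 -m inch '[[[0,0,0,0,0,0,0.07],[0,0,0,0,0,0,0.07],[0,0,0,0,0,0,0.07],[0,0,0,0,0,0,0.07],[0,0,0,0,0,1.571,0.07],[0,0,0,0,0,1.571,0.07],[0,0,0,0,0,1.571,0.07],[0,0,0,0,0,1.571,0.07],[0,0,0,0,0,1.571,0.07],[0,0,0,0,0,1.571,0.07],[0,0,0,0,0,1.571,0.07],[0,0,0,0,0,1.571,0.07],[0,0,0,0,0,1.571,0.07],[0,0,0,0,0,1.571,0.07],[0,0,0,0,0,1.571,0.07],[0,0,0,0,0,1.571,0.07],[0,0,0,0,0,1.571,0.07],[0,0,0,0,0,1.571,0.07],[0,0,0,0,0,1.571,0.07]]]'
python3 -m inch '[[[0,0,0,0,0,0,0.015],[0,0,0,0,0,0,0.015],[0,0,0,0,0,0,0.015],[0,0,0,0,0,0,0.015],[0,0,0,0,0,0,0.015],[0,0,0,0,0,0,0.015],[0,0,0,0,0,0,0.015]]]' 60
python3 -m inch '[[[0,0,-0.015,0,0,0,0.015],[0,0,-0.04,0,0,0,0.015],[0,0,-0.08,0,0,0,0.015],[0,0,-0.1,0,0,0,0.015],[0,0,-0.1,0,0,0,0.015],[0,0,-0.1,0,0,0,0.015],[0,0,-0.1,0,0,0,0.015]]]'
python3 -c "
from h import *
s=manip.sense();print(s['ft_force'],s['eef_pos']);go(641.1,-50.8,197,-5.8)"
```

```text
time_s: 40.35
eef_pos: [449.2, -137.5, 98.6]
tcp_rot: [180.0, 0.0, -5.7]
ft_force: [-0.1, 0.1, -0.7]
opening: 0.819
time_s: 40.93
eef_pos: [449.4, -137.5, 98.7]
tcp_rot: [180.0, -0.0, -5.8]
ft_force: [0.3, 2.2, 3.9]
opening: 0.284
time_s: 41.52
eef_pos: [448.7, -137.2, 197.6]
tcp_rot: [-180.0, 0.1, -5.8]
ft_force: [0.6, 0.3, -2.3]
opening: 0.285
[ 0.5516484   0.2845165  -2.33620649] [ 448.74472349 -137.22552901  197.64467744]
go [ 0.1826 -0.1054  0.0004] [-0.     0.001  0.   ] rows>= 6.0
```

```bash
python3 -m inch '[[[0.035,-0.020,0,0,0,0,0.015],[0.07,-0.040,0,0,0,0,0.015],[0.105,-0.06,0,0,0,0,0.015],[0.140,-0.08,0,0,0,0,0.015],[0.170,-0.098,0,0,0,0,0.015],[0.1826,-0.1054,0,0,0,0,0.015],[0.1826,-0.1054,0,0,0,0,0.015],[0.1826,-0.1054,0,0,0,0,0.015],[0.1826,-0.1054,0.015,0,0,0,0.015],[0.1826,-0.1054,0.025,0,0,0,0.015],[0.1826,-0.1054,0.03,0,0,0,0.015],[0.1826,-0.1054,0.03,0,0,0,0.015],[0.1826,-0.1054,0.03,0,0,0,0.015]]]'
python3 -c "
from h import *
s=manip.sense();print(s['ft_force'],s['eef_pos']);go(641,-50.6,96,-5.8)"
```

```text
time_s: 42.6
eef_pos: [641.2, -51.4, 168.4]
tcp_rot: [180.0, 0.0, -5.8]
ft_force: [-0.2, -0.6, -0.5]
opening: 0.282
[-0.18273131 -0.62753111 -0.51531444] [641.19147148 -51.41948358 168.41686218]
go [-0.0002 -0.0008  0.0724] [ 0.     0.001 -0.001] rows>= 2.0
```

```bash
python3 -m inch '[[[0,-0.0006,0.008,0,0,0,0.015],[0,-0.0006,0.012,0,0,0,0.015],[0,-0.0006,0.016,0,0,0,0.015],[0,-0.0006,0.02,0,0,0,0.015],[0,-0.0006,0.024,0,0,0,0.015],[0,-0.0006,0.028,0,0,0,0.015],[0,-0.0006,0.032,0,0,0,0.015],[0,-0.0006,0.035,0,0,0,0.015],[0,-0.0006,0.035,0,0,0,0.015]]]'
python3 -m inch '[[[0,0,0.003,0,0,0,0.015],[0,0,0.006,0,0,0,0.015],[0,0,0.009,0,0,0,0.015],[0,0,0.012,0,0,0,0.015],[0,0,0.012,0,0,0,0.015]]]'
python3 -c "
from h import *
s=manip.sense();print(s['ft_force'],s['eef_pos'])"
```

```text
time_s: 43.35
eef_pos: [641.4, -50.3, 132.8]
tcp_rot: [-180.0, 0.1, -5.8]
ft_force: [-0.6, 1.0, -0.7]
opening: 0.28
time_s: 43.77
eef_pos: [641.4, -50.5, 120.8]
tcp_rot: [180.0, 0.0, -5.8]
ft_force: [0.8, -0.4, -1.2]
opening: 0.283
[ 0.76899836 -0.40564026 -1.22893508] [641.42361224 -50.54855642 120.84186069]
```

```bash
python3 -m inch '[[[0,0,0.004,0,0,0,0.015],[0,0,0.008,0,0,0,0.015],[0,0,0.012,0,0,0,0.015],[0,0,0.015,0,0,0,0.015],[0,0,0.018,0,0,0,0.015],[0,0,0.021,0,0,0,0.015],[0,0,0.024,0,0,0,0.015],[0,0,0.0255,0,0,0,0.015],[0,0,0.0255,0,0,0,0.015]]]'
python3 -c "
from h import *
s=manip.sense();print(s['ft_force'],s['eef_pos'])"
```

```text
time_s: 44.52
eef_pos: [641.3, -50.4, 95.8]
tcp_rot: [-180.0, 0.1, -5.8]
ft_force: [-4.3, 2.2, 2.1]
opening: 0.287
[-4.2854773   2.16429026  2.10327926] [641.3018856  -50.3565305   95.78490819]
```

```bash
python3 -m inch '[[[0,0,0.002,0,0,0,0.015],[0,0,0.002,0,0,0,0.015],[0,0,0,0,0,0,0.07],[0,0,0,0,0,0,0.07],[0,0,0,0,0,0,0.07],[0,0,0,0,0,0,0.07],[0,0,-0.01,0,0,0,0.07],[0,0,-0.05,0,0,0,0.07],[0,0,-0.08,0,0,0,0.07],[0,0,-0.08,0,0,0,0.07],[0,0,-0.08,0,0,0,0.07]]]'
python3 -c "
from h import *
s=manip.sense();print(s['ft_force'],s['eef_pos']);go(629.3,-166,140,84.2);go(629.3,-166,52,84.2)"
```

```text
time_s: 45.43
eef_pos: [642.3, -50.6, 178.4]
tcp_rot: [180.0, -0.2, -5.8]
ft_force: [-0.6, 0.7, -1.1]
opening: 0.818
[-0.5545264   0.65504843 -1.11772843] [642.32584593 -50.5615702  178.42563106]
go [-0.0015  0.1161  0.0385] [ 0.004 -0.003 -1.571] rows>= 13.0
go [-0.0018  0.1161  0.1265] [ 0.004 -0.003 -1.571] rows>= 13.0
```

```bash
python3 -m inch '[[[-0.001,0.03,0,0,0,-0.12,0.05],[-0.0015,0.06,0,0,0,-0.24,0.05],[-0.0015,0.09,0,0,0,-0.36,0.05],[-0.0015,0.116,0,0,0,-0.48,0.05],[-0.0015,0.116,0,0,0,-0.6,0.05],[-0.0015,0.116,0,0,0,-0.72,0.05],[-0.0015,0.116,0,0,0,-0.84,0.05],[-0.0015,0.116,0,0,0,-0.96,0.05],[-0.0015,0.116,0,0,0,-1.08,0.05],[-0.0015,0.116,0,0,0,-1.2,0.05],[-0.0015,0.116,0,0,0,-1.32,0.05],[-0.0015,0.116,0,0,0,-1.44,0.05],[-0.0015,0.116,0,0,0,-1.571,0.05],[-0.0015,0.116,0,0,0,-1.571,0.05],[-0.0015,0.116,0,0,0,-1.571,0.05]]]' 40
python3 - <<'E'
from h import *
s=manip.sense();print(s['ft_force'],s["eef_pos"]);go(629.3,-166,52,84.2)
S=manip.snapshot("side")
cv2.imwrite("pics/l.png",cv2.resize(S["color"][115:215,200:330],None,fx=5,fy=5,interpolation=2))
E
```

```text
time_s: 46.68
eef_pos: [628.2, -165.6, 175.3]
tcp_rot: [-179.9, -0.0, 84.0]
ft_force: [0.1, 1.2, 0.1]
opening: 0.586
[0.09157138 1.19923673 0.06056084] [ 628.16004639 -165.60385402  175.33623858]
go [-0.0003  0.0013  0.1233] [-0.001 -0.    -0.003] rows>= 3.0
```

View pics/l.png

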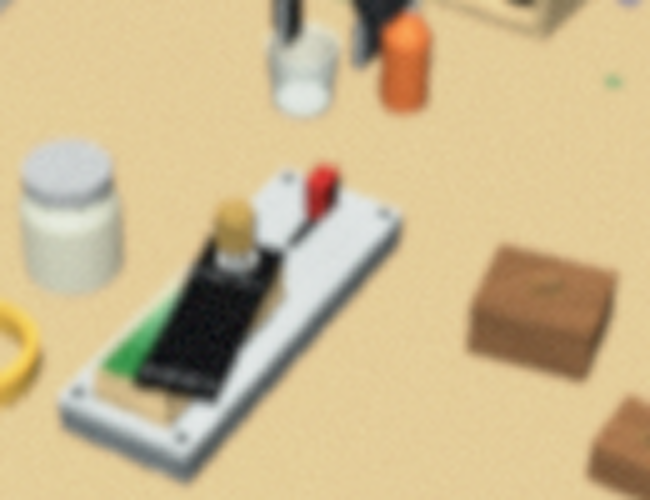

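The post is fully down, but the cover has been knocked and swung about the post, its far end at (180,385) in the crop; the boards below look undisturbed. I'm above the knob, so I lock first and then square the cover.

```bash
python3 -m inch '[[[0,0.001,0.04,0,0,0,0.05],[0,0.001,0.08,0,0,0,0.05],[0,0.001,0.11,0,0,0,0.05],[0,0.001,0.123,0,0,0,0.05],[0,0.001,0.123,0,0,0,0.05],[0,0.001,0.123,0,0,0,0.01],[0,0.001,0.123,0,0,0,0.01],[0,0.001,0.123,0,0,0,0.01],[0,0.001,0.123,0,0,0,0.01],[0,0.001,0.123,0,0,0,0.01],[0,0.001,0.123,0,0,0,0.01]]]' 40
python3 -m inch '[[[0.006,0,0,0,0,0,0.01],[0.012,0,0,0,0,0,0.01],[0.018,0,0,0,0,0,0.01],[0.023,0,0,0,0,0,0.01],[0.027,0,0,0,0,0,0.01],[0.030,0,0,0,0,0,0.01],[0.033,0,0,0,0,0,0.01],[0.033,0,0,0,0,0,0.01],[0.033,0,0,0,0,0,0.01]]]'
python3 -c "
from h import *
s=manip.sense();print(s['ft_force'],s['eef_pos'])"
```

```text
time_s: 47.65
eef_pos: [628.9, -165.9, 55.4]
tcp_rot: [180.0, 0.0, 84.2]
ft_force: [-8.2, -0.0, 6.3]
opening: 0.201
time_s: 48.4
eef_pos: [632.1, -136.3, 55.4]
tcp_rot: [180.0, 0.2, 84.2]
ft_force: [-12.1, -22.2, 5.5]
opening: 0.201
[-12.13413407 -22.24242566   5.46133641] [ 632.07068185 -136.29753324   55.43277125]
```

```bash
python3 -m inch '[[[-0.002,0,0,0,0,0,0.05],[-0.002,0,0,0,0,0,0.05],[-0.002,0,0,0,0,0,0.05],[-0.002,0,0,0,0,0,0.05],[-0.002,0,-0.04,0,0,0,0.05],[-0.002,0,-0.08,0,0,0,0.05],[-0.002,0,-0.12,0,0,0,0.075],[-0.03,-0.02,-0.12,0,0,0,0.075],[-0.06,-0.05,-0.12,0,0,0,0.075],[-0.10,-0.08,-0.12,0,0,0,0.075],[-0.14,-0.08,-0.12,0,0,0,0.075],[-0.16,-0.08,-0.12,0,0,0,0.075],[-0.16,-0.08,-0.12,0,0,0,0.075]]]'
python3 - <<'E'
from h import *
s=manip.sense();print(s['ft_force'],s["eef_pos"])
T=manip.snapshot("top");cv2.imwrite("pics/t6.png",T["color"])
h=cv2.cvtColor(T["color"],cv2.COLOR_BGR2HSV);r=((h[...,0]<8)|(h[...,0]>172))&(h[...,1]>150);print("knob px",[b for b in blobs(r) if 150<b[1][1]<180 and b[1][0]<340],"start 315.2 165.6")
m=cv2.GaussianBlur(cv2.cvtColor(T["color"],cv2.COLOR_BGR2GRAY),(3,3),0)
w=m[130:195,215:300]; k,l,st,c=cv2.connectedComponentsWithStats((w<62).astype(np.uint8)); j=1+np.argmax(st[1:,4]); ct=cv2.convexHull(cv2.findContours((l==j).astype(np.uint8),0,1)[0][0]).reshape(-1,2)+[215,130]
W=np.array([plane(T,p,67) for p in ct]);q=cv2.minAreaRect(np.float32(W));print("cover rect",st[j],np.round(q[0],1),np.round(q[1],1),round(q[2],1))
cv2.imwrite("pics/n.png",cv2.resize(T["color"][120:210,200:330],None,fx=6,fy=6,interpolation=2))
E
```

```text
time_s: 49.48
eef_pos: [536.3, -288.3, 173.7]
tcp_rot: [179.9, 0.1, 84.0]
ft_force: [-0.5, 0.3, 0.9]
opening: 0.878
[-0.48559907  0.33154365  0.90439626] [ 536.30420321 -288.26014319  173.6889732 ]
knob px [(np.int32(56), array([313. , 165.4]), array([308, 162,  10,   7], dtype=int32))] start 315.2 165.6
cover rect [ 22  23  55  25 887] [631.4   2.2] [ 58.9 145.6] 9.0
```

```bash
python3 -c "
from h import *
go(632,3,173,99.5)"
```

```text
go [0.2974 0.0649 0.0003] [ 0.001  0.001 -0.27 ] rows>= 8.0
```

```bash
python3 -m inch '[[[0.04,0.009,0,0,0,-0.04,0.08],[0.08,0.017,0,0,0,-0.08,0.08],[0.12,0.026,0,0,0,-0.12,0.08],[0.16,0.035,0,0,0,-0.16,0.08],[0.2,0.044,0,0,0,-0.2,0.08],[0.24,0.052,0,0,0,-0.24,0.08],[0.28,0.061,0,0,0,-0.27,0.08],[0.2974,0.065,0,0,0,-0.27,0.08],[0.2974,0.065,0,0,0,-0.27,0.08],[0.2974,0.065,0.04,0,0,-0.27,0.08],[0.2974,0.065,0.08,0,0,-0.27,0.08],[0.2974,0.065,0.09,0,0,-0.27,0.08],[0.2974,0.065,0.09,0,0,-0.27,0.08],[0.2974,0.065,0.09,0,0,-0.27,0.08]]]' 30
python3 -c "
from h import *
s=manip.sense();print(s['ft_force']);go(632,3,68.5,99.5)"
```

```text
time_s: 50.7
eef_pos: [632.0, 5.2, 84.0]
tcp_rot: [180.0, 0.0, 99.7]
ft_force: [0.3, -0.0, 0.0]
opening: 0.941
[ 0.31239154 -0.04409899  0.0462833 ]
go [-0.0021 -0.0003  0.0155] [0.    0.    0.003] rows>= 1.0
```

```bash
python3 -m inch '[[[-0.0015,0,0.008,0,0,0,0.08],[-0.0015,0,0.013,0,0,0,0.08],[-0.0015,0,0.0152,0,0,0,0.08],[-0.0015,0,0.0152,0,0,0,0.08],[-0.0015,0,0.0152,0,0,0,0.08]]]'
python3 -c "
from h import *
s=manip.sense();print(s['ft_force'],s['eef_pos'])"
python3 -m inch '[[[0,0,0,0,0,0,0.045],[0,0,0,0,0,0,0.045],[0,0,0,0,0,0,0.045],[0,0,0,0,0,0,0.045],[0,0,0,0,0,0,0.045],[0,0,0,0,0,0,0.045],[0,0,0,0,0,0,0.045]]]'
python3 -c "
from h import *
s=manip.sense();print(s['ft_force'],s['eef_pos']);go(646.6,4.0,s['eef_pos'][2],84.2)"
```

```text
time_s: 51.12
eef_pos: [632.1, 3.7, 68.3]
tcp_rot: [180.0, 0.0, 99.7]
ft_force: [0.0, -0.4, 0.3]
opening: 0.937
[ 0.04123589 -0.36973539  0.31661061] [632.072374     3.69826319  68.26872183]
time_s: 51.7
eef_pos: [632.1, 3.7, 68.5]
tcp_rot: [180.0, 0.0, 99.7]
ft_force: [-0.6, 0.9, 5.6]
opening: 0.628
[-0.63242397  0.9034874   5.60557769] [632.11315378   3.72889818  68.5304743 ]
go [-0.0022  0.0143  0.    ] [0.001 0.    0.27 ] rows>= 3.0
```

```bash
python3 -m inch '[[[0,0,-0.0007,0,0,0,0.045],[0,0.0024,-0.0007,0,0,0.045,0.045],[-0.0003,0.0048,-0.0007,0,0,0.09,0.045],[-0.0006,0.0072,-0.0007,0,0,0.135,0.045],[-0.001,0.0097,-0.0007,0,0,0.18,0.045],[-0.0014,0.012,-0.0007,0,0,0.225,0.045],[-0.002,0.0143,-0.0007,0,0,0.27,0.045],[-0.002,0.0143,-0.0007,0,0,0.27,0.045],[-0.002,0.0143,0,0,0,0.27,0.045],[-0.002,0.0143,0,0,0,0.27,0.045]]]'
python3 -c "
from h import *
s=manip.sense();print(s['ft_force'],s['eef_pos'],s['torque'])"
```

```text
time_s: 52.53
eef_pos: [646.7, 4.2, 68.5]
tcp_rot: [179.9, -0.0, 84.3]
ft_force: [0.6, -0.0, 5.8]
opening: 0.634
[ 5.55483454e-01 -9.29394447e-04  5.81655406e+00] [646.70237818   4.23548412  68.54922715] [ 0.05246557  0.06896597 -0.21365443]
```

```bash
python3 -m inch '[[[0,0,-0.0005,0,0,0,0.075],[0,0,-0.0005,0,0,0,0.075],[0,0,-0.0005,0,0,0,0.075],[0,0,-0.0005,0,0,0,0.075],[0,0,-0.0005,0,0,0,0.075],[0,0,-0.03,0,0,0,0.075],[0,0,-0.07,0,0,0,0.075],[0,0,-0.11,0,0,0,0.075],[-0.03,0.02,-0.11,0,0,0,0.075],[-0.06,0.04,-0.11,0,0,0,0.075],[-0.1,0.055,-0.11,0,0,0,0.075],[-0.14,0.065,-0.11,0,0,0,0.075],[-0.18,0.065,-0.11,0,0,0,0.075],[-0.22,0.065,-0.11,0,0,0,0.075],[-0.26,0.065,-0.11,0,0,0,0.075],[-0.30,0.065,-0.11,0,0,0,0.075],[-0.30,0.065,-0.11,0,0,0,0.075],[-0.30,0.065,-0.11,0,0,0,0.075]]]'
python3 - <<'E'
from h import *
s=manip.sense();print(s['ft_force'],s["eef_pos"])
T=manip.snapshot("top");S=manip.snapshot("side");cv2.imwrite("pics/t7.png",T["color"])
m=cv2.GaussianBlur(cv2.cvtColor(T["color"],cv2.COLOR_BGR2GRAY),(3,3),0)
w=m[130:195,215:300]; k,l,st,c=cv2.connectedComponentsWithStats((w<62).astype(np.uint8)); j=1+np.argmax(st[1:,4]); ct=cv2.convexHull(cv2.findContours((l==j).astype(np.uint8),0,1)[0][0]).reshape(-1,2)+[215,130]
q=cv2.minAreaRect(np.float32([plane(T,p,67) for p in ct]));print("cover rect",np.round(q[0],1),np.round(q[1],1),round(q[2],1))
for n,d,c in(("brass",T,(283,157)),("brass",S,(246,159))):
    h=cv2.cvtColor(d["color"][c[1]-9:c[1]+10,c[0]-9:c[0]+10],cv2.COLOR_BGR2HSV);b=max(blobs((h[...,0]>12)&(h[...,0]<28)&(h[...,1]>100),3),key=lambda x:x[0]);print(n,b[0],b[1]+[c[0]-9,c[1]-9])
cr=lambda q,c,r:cv2.resize(q["color"][c[1]-r:c[1]+r,c[0]-r:c[0]+r],(400,400),interpolation=2)
cv2.imwrite("pics/o.png",np.hstack([cr(T,(270,165),60),cr(S,(245,175),46)]))
E
```

```text
time_s: 54.03
eef_pos: [679.9, -303.2, 177.3]
tcp_rot: [-180.0, -0.0, 84.0]
ft_force: [1.0, 0.8, -0.6]
opening: 0.881
[ 1.01499097  0.80076915 -0.5584828 ] [ 679.94578739 -303.20123224  177.27472286]
cover rect [706.4 -51.1] [120.4  47.6] 60.1Traceback (most recent call last):
  File "<stdin>", line 8, in <module>
ValueError: max() iterable argument is empty
```

```bash
python3 -m inch '[[[0,-0.04,0,0,0,0,0.075],[0,-0.08,0,0,0,0,0.075],[0,-0.12,0,0,0,0,0.075],[0,-0.16,0,0,0,0,0.075],[0,-0.18,0,0,0,0,0.075],[0,-0.18,0,0,0,0,0.075],[0,-0.18,0,0,0,0,0.075]]]'
cat > m4.py <<'E'
from h import *
s=manip.sense();print(s['ft_force'],s["eef_pos"])
T=manip.snapshot("top");S=manip.snapshot("side");cv2.imwrite("pics/t7.png",T["color"])
m=cv2.GaussianBlur(cv2.cvtColor(T["color"],cv2.COLOR_BGR2GRAY),(3,3),0)
w=m[130:195,215:300]; k,l,st,c=cv2.connectedComponentsWithStats((w<62).astype(np.uint8)); j=1+np.argmax(st[1:,4]); ct=cv2.convexHull(cv2.findContours((l==j).astype(np.uint8),0,1)[0][0]).reshape(-1,2)+[215,130]
q=cv2.minAreaRect(np.float32([plane(T,p,67) for p in ct]));print("cover rect",np.round(q[0],1),np.round(q[1],1),round(q[2],1))
g=[]
for n,d,c in(("brass",T,(283,157)),("brass",S,(246,159))):
    h=cv2.cvtColor(d["color"][c[1]-10:c[1]+11,c[0]-10:c[0]+11],cv2.COLOR_BGR2HSV);b=max(blobs((h[...,0]>12)&(h[...,0]<28)&(h[...,1]>100),3)+[(0,np.zeros(2))],key=lambda x:x[0]);print(n,b[0],b[1]+[c[0]-10,c[1]-10]);g.append(b[1]+[c[0]-10,c[1]-10])
print("head",tri(T,g[0],S,g[1]).round(1),"start 640.5 -51.1 97.1")
cr=lambda q,c,r:cv2.resize(q["color"][c[1]-r:c[1]+r,c[0]-r:c[0]+r],(400,400),interpolation=2)
cv2.imwrite("pics/o.png",np.hstack([cr(T,(270,165),60),cr(S,(245,175),46)]))
E
python3 m4.py
```

```text
time_s: 54.72
eef_pos: [501.8, -281.7, 178.8]
tcp_rot: [179.9, 0.0, 84.3]
ft_force: [0.8, -0.8, -0.0]
opening: 0.877
[ 0.82677643 -0.78751735 -0.01007537] [ 501.83056943 -281.68923275  178.7655946 ]
cover rect [643.8   2.2] [145.4  54.6] 82.5
brass 107 [283.7 156.9]
brass 67 [246.  159.7]
head [642.  -51.2  94.2] start 640.5 -51.1 97.1
```

View pics/o.png

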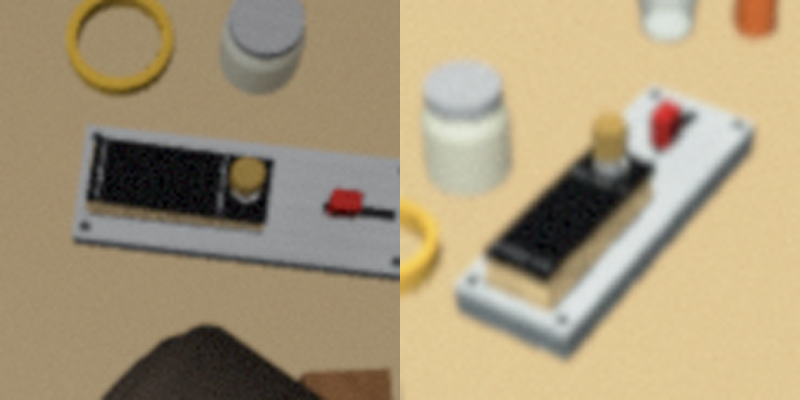

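The cover is square again over the boards (yaw 82.5° against 84.2°). The post head is down over the bore at (247,175) in the crop, the knob is home at (346,203), and nothing is touching the robot. I hand the job in.

```bash
python3 -c "
from plant import manip
print(manip.sign_off())"
```

```text
the job is handed in; nothing more can be done
None
```

The job is done and handed in at about 55 s of robot time, and the last checks found nothing wrong. I drew the lock back, stood the post in the rest block, stacked red, yellow and green (no blue board was there) with the cover on top, put the post back down and pushed the lock home.

**Mishaps:**
- The first grip on the yellow board closed over its top, so I gripped it again lower.
- After the post went in, the cover had been knocked about 15° round it. I saw this before locking, locked first, then turned the cover back.

**Last checks:**
- **Holes:** on placing, the hole offsets from the bore (top camera) were red 0.1 mm, yellow about 2 mm, green about 1.1 mm and cover about 1.1 mm. I could not measure them again with the post in.
- **Post:** the robot's own position put the foot on the case floor. The cameras put the head 3 mm lower and 1.5 mm to one side of where it was at the start, which is about their accuracy.
- **Lock:** the slide travelled 29.6 mm and met its stop at 22 N. The knob now sits about 2 image pixels (some 5 mm) nearer the bore than at the start, so it was probably not quite fully home then.
- **Cover:** it lies within about 2° of the binder's axis, and the boards under it look square in the last picture.
- **Bystanders:** none looked moved or knocked over in the last pictures. I did not measure them, and the cyan and white paints and the brush were outside the last view.

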